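# Restock the valve extension vials in the counter case

## Robot

A 6-joint arm with a two-finger parallel gripper is mounted at the origin on the work surface. World frame = base frame: x ahead of the robot, y to its left, z up, the work surface at z = 0. Lengths are in m, angles in rad, forces in N, time in s.
With the tool pointing down it reaches from about 0.325 to 0.775 m from the base axis. Payload 5.5 kg.
Tool frame: the origin (TCP) lies on the centre line of the jaws, within the pads' length; the fingertips stand 14 mm ahead of it and the grasp point (between the pads) lies 5 mm behind it; z points along the fingers, y is the line along which they close (so a half turn about z gives the same grasp; the last joint's range is limited). The gripper opens to 85 mm and grips with 20 to 120 N. Pads are 22 mm wide; open, the fingers measure 114 mm over their backs; the gripper's body (76 mm by 85 mm) begins 54 mm behind the grasp point. The pads swing forward as they close: fully open they stand 13 mm farther back than shut.
Start: joints at [-1.302, 0.091, 1.231, -0, 1.82, -0.057], TCP at [0.192, -0.568, 0.245] pointing down, gripper open.
Joint ranges: [-2.87, 2.87], [-0.86, 2.18], [0.17, 2.46], [-1.51, 4.65], [0.06, 2.69], [-2.65, 2.65]. Speed limits (rad/s): [2.57, 2.57, 3.01, 3.14, 3.14, 3.14].

## Interface

Orientations are given as a unit quaternion [w, x, y, z].
In Python, from rig import arm gives the robot as it stands. The module is installed in compiled form; this text tells all that it offers.
- The arm moves only by the shell command python3 -m creep 'ROWS' [OPENING] [FORCE]. ROWS is a JSON object of lists of equal length, an entry for each row: "dp": the shift along the tool's x, y, z as a fraction of full scale, a list of three; "turn": the turn, a rotation vector about the tool's x, y, z as a fraction of full scale, a list of three. In form: {"dp": [[tx, ty, tz], ...], "turn": [[wx, wy, wz], ...]}. A call has 1 to 8 rows; each row is the pose to reach, as a shift and turn from the pose commanded when the call began, along the tool's axes at that moment; what a row does not reach only later rows make up. Full scale, the value 1, is 0.75 m for a shift and 2 rad for a turn. A row lasts 1/12 s, in which the tool goes at most 41.7 mm and 7.16 degrees, less where a joint would pass 70% of its speed; a pose out of reach is approached as far as the arm can. A call with a number of a shift or a turn outside -1 to 1 is refused whole. A call with a gripper value outside its range is refused whole. OPENING is the opening, from -1 (shut) to 1 (fully open), set as the call begins (- or left out, the last holds). The fingers move at their own pace and stop on an object; FORCE is the grip in N (left out, the last holds). Time passes only in rows, so rows that repeat a pose let the fingers close. It gives the time, the measured TCP pose, the force, the opening and the grip force at its end, in the units of the state.
- arm.state(): the state, without advancing time (a new reading comes with each control period).
- arm.read_camera(name): name is "side" or "top"; returns the picture (420x560x3 uint8, red, green, blue); there is no depth.
- arm.camera_model(name): a dict with "vertical_fov" (degrees; the focal length in pixels is half the picture's height over the tangent of half this angle, whatever the lens; pixels are square), "cx", "cy" (the principal point, pixels), "dist_coeffs" ([k1, k2, p1, p2, k3] as OpenCV has them; the pictures are not rectified), "T" (4x4, takes a point from camera to world coordinates). Camera axes: x right, y down, z forward; pixel columns grow to the right and rows downward; lengths in m; the calibration is good to about 2 mm. A picture is of the moment at which its call begins. camera_model takes no time and is no camera call.
- arm.job_done(): hands the job in; it is judged then, once.
The state is a dict: "t": time; "joint_pos": joint angles; "dq": joint speeds; "joint_torque": joint torques, N m; "tcp_pos": TCP position; "tool_rot": TCP orientation; "ft_force": force on the tool from outside, world axes, zero at the start; "moment": the same for the moment, N m; "width": opening from 0.0 (shut) to 1.0 (fully open); "finger_force": force on a finger pad.
Only numpy, scipy, OpenCV 4.12 (cv2) and the standard library are available. Lean on these libraries where they do the work, as an engineer would, in place of code of your own. Each camera call takes 0.05 s, during which the arm holds its last target. There are 200 camera calls.

## Task

The chrome lug nut cover has been left on the glass of the counter case, in the way of the sliding door: first lift it off and stand it upright on the free cork of the display shelf. Then slide the glass door open, push every valve extension from the wooden stock block thin end down to the bottom of a clear vial of its own, and finally slide the door shut until its spring catch snaps home. Leave the other goods where they lie.

Things in the scene. Friction and masses are not known exactly. Their poses are not given: they have to be found in the camera images.
- case: low glass showcase fixed to the table, 260 (x) by 420 (y) mm. Origin: centre of its underside; y along the door's travel, z up. Cork floor 15 mm up. The half of its top at y above 0 is a fixed glass pane, top face 128 mm above the table; a rim round the whole top reaches 142 mm. The half at y below 0 is covered by the sliding glass door, which opens to +y, running 2 mm above the fixed pane
- door (a joint): opening of the sliding glass door, m: 0 fully shut, 0.185 fully open (towards the case's +y). Drags with 1 to 2 N and stays where left. A sprung roller catch in the near rail acts on the last 9 mm only: the door must be pushed over it with about 4 to 6 N (faster pushes knock against it), and below about 3 mm it snaps to 0 and is held. Left ajar at the start
- pull (a point): centre of the top face of the door's pull: a black upright bar 70 mm long (along the case's x), 12 mm thick (along its y), standing 28 mm high on the middle of the door. The door's glass top lies 28 mm below this point (its two ends, 96 mm away along y, have strips 3 mm higher). Moves with the door
- vial1 (a point): centre of the mouth of a clear plastic vial standing in a row of five along the case's x, under the door, 40 mm apart. Mouth 77 mm above the table with a blue collar 22 mm across; the lip flares from 16 mm at the mouth to the 12 mm bore within 8 mm; the flat inner bottom is 58 mm below the mouth
- vial2 (a point): mouth of the next vial, like vial1
- vial3 (a point): mouth of the next vial, like vial1
- vial4 (a point): mouth of the next vial, like vial1
- vial5 (a point): mouth of the next vial, like vial1
- stock: wooden stock block fixed to the table, 190 (x) x 60 (y) x 35 mm, five holes of 11 mm, 25 mm deep, 38 mm apart along its x, some or all holding a valve extension. Origin: centre of its underside
- rod1: valve extension: upright thin metal rod 100 mm long; shaft 9 mm thick, its lower end tapered over 3 mm to 6 mm; the top 30 mm is a brass knurled head 12 mm thick. Origin: centre of the lower (thin) end; z along the rod towards the head. 35 g. Starts upright in the stock block with its foot 10 mm above the table. May be absent
- rod2: valve extension like rod1, may be absent
- rod3: valve extension like rod1, may be absent
- rod4: valve extension like rod1, may be absent
- rod5: valve extension like rod1, may be absent
- shelf: cork-topped display shelf fixed to the table, 210 (x) x 150 (y) mm, cork top 16 mm above the table inside a wooden lip 8 mm wide that rises to 28 mm. Origin: centre of its underside. The half towards its -x carries other goods
- cork (a point): on the cork's surface, the middle of the free part of the display shelf (40 mm towards the shelf's +x from its centre); the free part is about 100 x 130 mm
- cover: chrome lug nut cover: a hexagonal cap 36 mm across flats (graspable from any side), 46 mm tall, on a round flange 46 mm across and 6 mm high. Origin: centre of its underside, z up through its domed top. 70 g. Starts upright on the fixed pane of the case
- skull1: skull-shaped silver valve cap, 19 mm wide, 28 mm tall, standing on the cork floor of the case; origin at its foot
- skull2: skull-shaped silver valve cap like skull1, also standing on the cork floor of the case
- skull3: skull-shaped silver valve cap like skull1, standing on the rear part of the display shelf
- dice: pink anodized dice cap, 16 mm cube, on the display shelf; origin at the centre of its underside
- gauge: black plastic tread depth gauge, 60 x 34 x 9 mm with a thin steel pin at one end, lying on the display shelf
- coretool: matte steel valve core tool, 85 mm long, 12 mm thick, lying on the cork floor of the case under the fixed pane
Things that resemble listed ones, but are neither listed nor needed, are in the scene too. Leave any orange, pink or yellow look-alike of the cover alone.

How it is judged:
By the outcome, as a careful person would: the job done as asked, in the order asked, and still so for the second after the job is handed in, with the robot touching nothing.
Of rod1, rod2, rod3, rod4, rod5 only 3 to 5 are there at a start; the rules pass over those that are not, and their reading is None.
At some moment in a run one of cover may be knocked a few centimetres aside while the robot is not near it.
Once in a run the grip may slacken for a moment while it holds something.
It also fails if it takes over 210 s, if anything falls off the work surface, if the arm or the gripper's body presses on something with over 40 N, if the wrist force passes 120 N, or if a joint passes its speed limit or range.

## Working session

There is one attempt and no reset: what is moved stays moved. The work goes in short steps, Python scripts to look and compute and a shell command to move; the robot and the scene stay as the last step left them, time stands still between calls to the robot, and variables do not carry over. Pictures are saved under pics/ and viewed, at most 14 in all, crops included, and the job is handed in when it is done.

```bash
mkdir -p pics
python3 - <<'E'
from rig import arm
import cv2, numpy as np
print(arm.state())
for n in("top","side"):
    im=arm.read_camera(n); cv2.imwrite(f"pics/{n}0.png",im[:,:,::-1])
    m=arm.camera_model(n); print(n,m)
E
```

```text
{'t': 0.0, 'joint_pos': array([-1.30168857e+00,  9.18778566e-02,  1.23187272e+00,  3.78908303e-05,
        1.81979649e+00, -5.67073630e-02]), 'dq': array([ 0.00095848,  0.00033113,  0.000191  , -0.0016421 ,  0.00225255,
       -0.00050937]), 'joint_torque': array([-1.33717904e-04, -4.58732522e+01, -4.18021667e+01, -8.21687354e-05,
        1.16771218e-02, -2.47567066e-06]), 'tcp_pos': array([ 0.19198805, -0.5681924 ,  0.2441469 ]), 'tool_rot': array([-9.73648837e-04,  9.86758658e-01,  1.62192466e-01, -8.53224640e-05]), 'ft_force': array([ 0.15259835, -0.13856608,  0.84367268]), 'moment': array([-0.03166077,  0.02031349, -0.02544848]), 'finger_force': 0.0, 'width': 0.9981436195378586}
top {'vertical_fov': 45.08046065872406, 'cx': 275.580031486159, 'cy': 200.89549935047881, 'dist_coeffs': array([-0.060911,  0.      ,  0.      ,  0.      ,  0.      ]), 'T': array([[-0.02666589, -0.98788681,  0.15286783,  0.32250176],
       [-0.99955694,  0.02432714, -0.01714957,  0.03168497],
       [ 0.01322299, -0.15325741, -0.98809783,  1.49971151],
       [ 0.        ,  0.        ,  0.        ,  1.        ]])}
side {'vertical_fov': 49.81605659435786, 'cx': 279.5392953249693, 'cy': 215.87553499227437, 'dist_coeffs': array([-0.08349581,  0.        ,  0.        ,  0.        ,  0.        ]), 'T': array([[-0.77136089, -0.44122335,  0.45861131,  0.02838755],
       [-0.63623293,  0.55106741, -0.53993737,  0.62085043],
       [-0.01449277, -0.70827019, -0.70579267,  0.88645237],
       [ 0.        ,  0.        ,  0.        ,  1.        ]])}
```

View pics/top0.png

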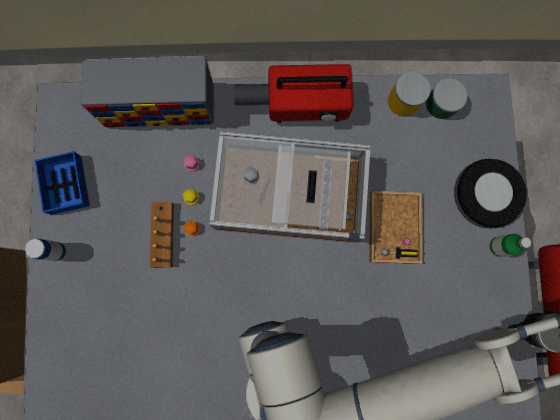

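View pics/side0.png

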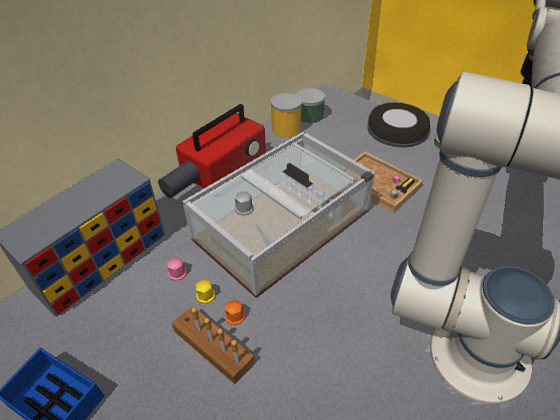

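Top view: case at about (215–370, 133–240), chrome cover at (251,174), pull at (312,186), vials at x≈326, shelf at (397,228), stock at (161,235). The look-alikes are pink (191,163), yellow (191,197) and orange (192,229). The only chrome piece on the glass is the one at (251,174), which is (243,202) in the side view. I'll enlarge to confirm.

```bash
cat > h.py <<'E'
from rig import arm
import cv2, numpy as np
from scipy.spatial.transform import Rotation as R
def cam(n):
    m=arm.camera_model(n); f=210/np.tan(np.radians(m["vertical_fov"]/2))
    return np.array([[f,0,m["cx"]],[0,f,m["cy"]],[0,0,1]]),m["dist_coeffs"],m["T"]
def proj(n,P):
    K,d,T=cam(n); Ti=np.linalg.inv(T)
    return cv2.projectPoints(np.atleast_2d(np.array(P,float)),cv2.Rodrigues(Ti[:3,:3])[0],Ti[:3,3],K,d)[0][:,0]
def ray(n,uv):
    K,d,T=cam(n); p=cv2.undistortPoints(np.array(uv,float).reshape(-1,1,2),K,d)[:,0]
    return T[:3,3],np.c_[p,np.ones(len(p))]@T[:3,:3].T
def at(n,uv,z):
    o,D=ray(n,uv); return o+D*((z-o[2])/D[:,2])[:,None]
def snap(n,name,box=None,s=1):
    im=arm.read_camera(n)[:,:,::-1].copy(); cv2.imwrite(f"pics/{name}_full.png",im)
    if box: x0,y0,x1,y1=box; im=im[y0:y1,x0:x1]
    cv2.imwrite(f"pics/{name}.png",cv2.resize(im,None,fx=s,fy=s,interpolation=cv2.INTER_CUBIC))
def axes_move(d):
    "world shift (m) -> dp in tool axes"
    q=arm.state()["tool_rot"]; r=R.from_quat([q[1],q[2],q[3],q[0]])
    return np.round(r.inv().apply(d)/0.75,4)
E
python3 - <<'E'
import cv2
for n,b,s in(("top",(140,125,440,275),2.6),("side",(170,130,430,320),3)):
    im=cv2.imread(f"pics/{n}0.png"); x0,y0,x1,y1=b
    cv2.imwrite(f"pics/{n}0c.png",cv2.resize(im[y0:y1,x0:x1],None,fx=s,fy=s,interpolation=cv2.INTER_CUBIC))
E
```

```text
(no output)
```

View pics/top0c.png

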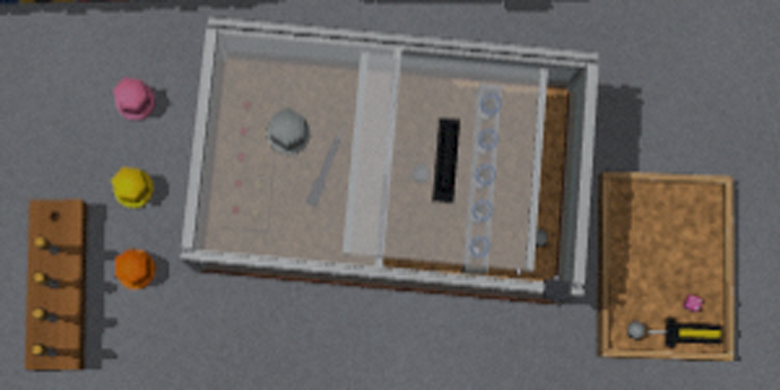

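View pics/side0c.png

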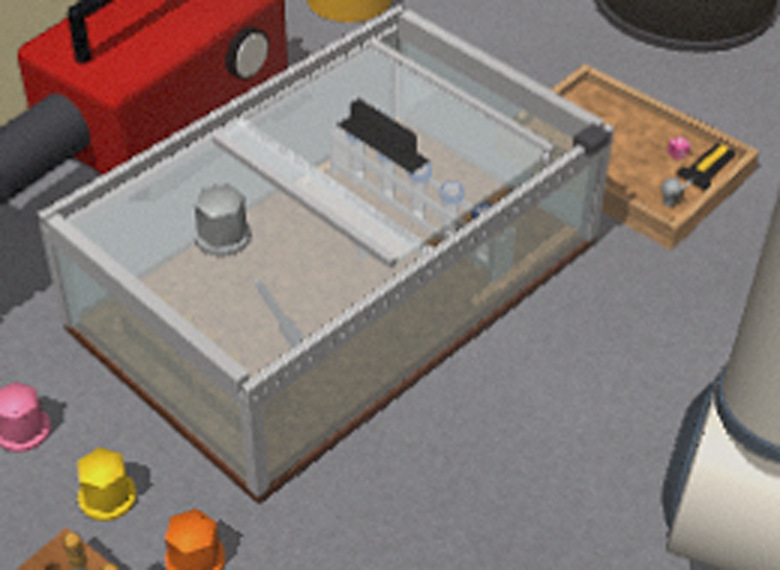

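Run:
```python
from h import *
t=lambda *p:np.array(p)/2.6+[140,125]
s=lambda *p:np.array(p)/3.+[170,130]
pr=lambda l,a:print(l,np.round(a*1000,1).tolist())
c=at("top",t((210,19),(598,55),(583,293),(182,258)),.142)
pr("case rim",c); pr("ctr",c.mean(0)); print("sizes",[np.linalg.norm(c[i]-c[(i+1)%4]).round(4) for i in range(4)])
pr("case rim side",at("side",s((404,8),(612,135),(247,388),(42,216)),.142))
pr("vials",at("top",t((490,105),(488,141),(485,176),(482,211),(479,247)),.077))
pr("pull top",at("top",t((447,160),(449,119),(444,201)),.162))
pr("pull side", at("side",s((387,134),(352,104),(420,160)),.162))
pr("cover top",at("top",t((289,127),),.174)); pr("cover side",at("side",s((220,191),),.174))
pr("shelf corners",at("top",t((601,174),(734,178),(732,359),(601,355)),.028))
pr("stock corners",at("top",t((29,201),(85,202),(83,369),(27,368)),.035))
pr("rods",at("top",t((40,243),(39,278),(39,314),(38,350)),.110))
pr("emptyhole",at("top",t((55,216),),.035))
```

```text
case rim [[728.8, 155.1, 142.0], [679.9, -258.1, 142.0], [426.3, -228.3, 142.0], [473.3, 186.5, 142.0]]
ctr [577.1, -36.2, 142.0]
sizes [np.float64(0.4161), np.float64(0.2554), np.float64(0.4174), np.float64(0.2575)]
case rim side [[670.9, -254.5, 142.0], [417.4, -214.7, 142.0], [473.9, 188.8, 142.0], [723.5, 159.5, 142.0]]
vials [[642.5, -148.2, 77.0], [601.8, -144.3, 77.0], [562.7, -139.3, 77.0], [524.0, -134.3, 77.0], [484.4, -129.4, 77.0]]
pull top [[566.1, -90.4, 162.0], [609.4, -94.1, 162.0], [523.3, -85.6, 162.0]]
pull side [[554.0, -76.3, 162.0], [601.8, -89.3, 162.0], [512.7, -66.9, 162.0]]
cover top [[602.3, 72.0, 174.0]]
cover side [[605.0, 72.0, 174.0]]
shelf corners [[570.1, -278.0, 28.0], [561.8, -431.2, 28.0], [356.2, -414.6, 28.0], [365.1, -266.8, 28.0]]
stock corners [[553.9, 370.8, 35.0], [551.2, 307.5, 35.0], [364.5, 309.2, 35.0], [367.0, 371.4, 35.0]]
rods [[496.5, 341.2, 110.0], [459.2, 342.0, 110.0], [421.1, 341.7, 110.0], [383.3, 342.5, 110.0]]
emptyhole [[536.1, 341.3, 35.0]]
```

Measurements agree with the given sizes: case yaw about −6.8°, vial spacing 40 mm, rod spacing 38 mm and four rods. At crop (288,130) there is one upright chrome hex cap, the only chrome one on the pane, so it is the target. The pink, yellow and orange caps on the table are look-alikes.

```bash
cat >> h.py <<'E'
def rot(yaw):
    c,s=np.cos(np.radians(yaw)),np.sin(np.radians(yaw)); return R.from_matrix([[c,s,0],[s,-c,0],[0,0,-1]])
def plan(*legs):
    "legs (x,y,z in mm,yaw deg): shift and turn for each, from the measured pose then leg to leg"
    st=arm.state(); q=st["tool_rot"]; p=st["tcp_pos"]; r=R.from_quat([q[1],q[2],q[3],q[0]])
    for x,y,z,w in legs:
        g=np.array([x,y,z])/1000; d=g-p
        print("dp",np.round(r.inv().apply(d)/.75,4).tolist(),"turn",np.round((r.inv()*rot(w)).as_rotvec()/2,3).tolist(),"rows",round(np.linalg.norm(d)/.0417,1))
        p,r=g,rot(w)
E
python3 -c "
from h import *
plan((480,-60,300,-7),(603,72,240,-7),(603,72,154,-7))"
```

```text
dp [0.5807, -0.5192, -0.0734] turn [-0.001, 0.0, 0.224] rows 14.1
dp [0.1413, -0.1947, 0.08] turn [0.0, 0.0, 0.0] rows 4.6
dp [0.0, 0.0, 0.1147] turn [0.0, 0.0, 0.0] rows 2.1
```

```bash
python3 -m creep '{"dp":[[0.05,-0.04,-0.07],[0.1,-0.09,-0.07],[0.15,-0.13,-0.07],[0.2,-0.17,-0.07],[0.24,-0.21,-0.07],[0.28,-0.25,-0.07],[0.29,-0.26,-0.07],[0.29,-0.26,-0.07]],"turn":[[0,0,0.05],[0,0,0.1],[0,0,0.15],[0,0,0.2],[0,0,0.224],[0,0,0.224],[0,0,0.224],[0,0,0.224]]}' 0.6 60
python3 - <<'E'
from h import *
plan((480,-60,300,-7),(603,72,240,-7),(603,72,154,-7))
E
```

```text
t: 0.77
tcp_pos: [0.3372, -0.3103, 0.2981]
tool_rot: [-0.001, 0.998, -0.059, 0.001]
ft_force: [0.5, -0.2, -0.7]
width: 0.8
finger_force: 0.0
dp [0.1495, -0.3539, -0.0019] turn [-0.001, -0.001, 0.002] rows 6.9
dp [0.1413, -0.1947, 0.08] turn [0.0, 0.0, 0.0] rows 4.6
dp [0.0, 0.0, 0.1147] turn [0.0, 0.0, 0.0] rows 2.1
```

```bash
python3 -m creep '{"dp":[[0.02,-0.05,0],[0.04,-0.1,0],[0.06,-0.15,0],[0.09,-0.2,0],[0.11,-0.25,0],[0.13,-0.3,0],[0.15,-0.354,0],[0.15,-0.354,0]],"turn":[[0,0,0],[0,0,0],[0,0,0],[0,0,0],[0,0,0],[0,0,0],[0,0,0],[0,0,0]]}'
python3 - <<'E'
from h import *
snap("top","top1",(140,125,440,275),2.6)
a=cv2.imread("pics/top0.png").astype(int);b=cv2.imread("pics/top1_full.png").astype(int)
print("cover patch diff",abs(a-b)[160:190,238:266].mean())
plan((603,72,240,-7),(603,72,154,-7))
E
```

```text
t: 1.43
tcp_pos: [0.4815, -0.0583, 0.2966]
tool_rot: [-0.002, 0.998, -0.057, -0.001]
ft_force: [0.9, -0.9, -0.5]
width: 0.799
finger_force: 0.0
cover patch diff 2.028968253968254
dp [0.1417, -0.1946, 0.0756] turn [-0.001, 0.001, 0.003] rows 4.5
dp [0.0, 0.0, 0.1147] turn [0.0, 0.0, 0.0] rows 2.1
```

Cover unchanged; I'll go above it, descend and close.

```bash
python3 -m creep '{"dp":[[0.03,-0.04,0.015],[0.06,-0.08,0.03],[0.09,-0.12,0.045],[0.12,-0.16,0.06],[0.1417,-0.1946,0.0756],[0.1417,-0.1946,0.0756],[0.1417,-0.1946,0.0756]],"turn":[[0,0,0.003],[0,0,0.003],[0,0,0.003],[0,0,0.003],[0,0,0.003],[0,0,0.003],[0,0,0.003]]}'
python3 - <<'E'
from h import *
plan((603,72,154,-7)); im=arm.read_camera("top")
b=cv2.imread("pics/top0.png").astype(int); print(abs(b[160:190,238:266]-im[160:190,238:266,::-1]).mean())
E
```

```text
t: 2.07
tcp_pos: [0.6029, 0.0675, 0.2385]
tool_rot: [0.001, 0.998, -0.064, -0.002]
ft_force: [0.0, -0.7, 0.2]
width: 0.799
finger_force: 0.0
dp [-0.0001, -0.0062, 0.1126] turn [0.001, 0.002, -0.003] rows 2.0
35.220238095238095
```

```bash
python3 -m creep '{"dp":[[0,-0.006,0.03],[0,-0.006,0.06],[0,-0.006,0.09],[0,-0.006,0.1126],[0,-0.006,0.1126],[0,-0.006,0.1126]],"turn":[[0,0,0],[0,0,0],[0,0,0],[0,0,0],[0,0,0],[0,0,0]]}'
python3 -m creep '{"dp":[[0,0,0],[0,0,0],[0,0,0],[0,0,0],[0,0,0],[0,0,0],[0,0,0],[0,0,0]],"turn":[[0,0,0],[0,0,0],[0,0,0],[0,0,0],[0,0,0],[0,0,0],[0,0,0],[0,0,0]]}' -0.6 60
```

```text
t: 2.62
tcp_pos: [0.603, 0.0705, 0.1572]
tool_rot: [0.0, 0.998, -0.065, -0.0]
ft_force: [0.1, 0.8, 1.2]
width: 0.803
finger_force: 0.0
t: 3.28
tcp_pos: [0.6045, 0.0719, 0.1595]
tool_rot: [-0.0, 0.998, -0.064, 0.002]
ft_force: [0.3, -1.4, 6.2]
width: 0.4
finger_force: 60.4
```

```bash
python3 -m creep '{"dp":[[0,0,-0.02],[0,0,-0.05],[0,0,-0.08],[0,0,-0.12],[0,0,-0.15],[0,0,-0.15],[0,0,-0.15]],"turn":[[0,0,0],[0,0,0],[0,0,0],[0,0,0],[0,0,0],[0,0,0],[0,0,0]]}' - 70
python3 - <<'E'
from h import *
snap("side","side1",(170,80,430,270),3); print(arm.state()["ft_force"],arm.state()["width"])
plan((503,-200,265,-4),(503,-351,265,-4),(503,-351,120,-4),(503,-351,50,-4))
E
```

```text
t: 3.87
tcp_pos: [0.6042, 0.0722, 0.2715]
tool_rot: [-0.0, 0.998, -0.064, 0.002]
ft_force: [-0.6, -0.1, -1.9]
width: 0.404
finger_force: 69.7
[ 1.16700245 -0.46125069 -1.58386563] 0.40156538700911415
dp [-0.0868, 0.377, 0.0056] turn [-0.0, -0.0, -0.029] rows 7.0
dp [0.014, 0.2008, 0.0] turn [0.0, 0.0, 0.0] rows 3.6
dp [0.0, 0.0, 0.1933] turn [0.0, 0.0, 0.0] rows 3.5
dp [0.0, 0.0, 0.0933] turn [0.0, 0.0, 0.0] rows 1.7
```

View pics/side1.png

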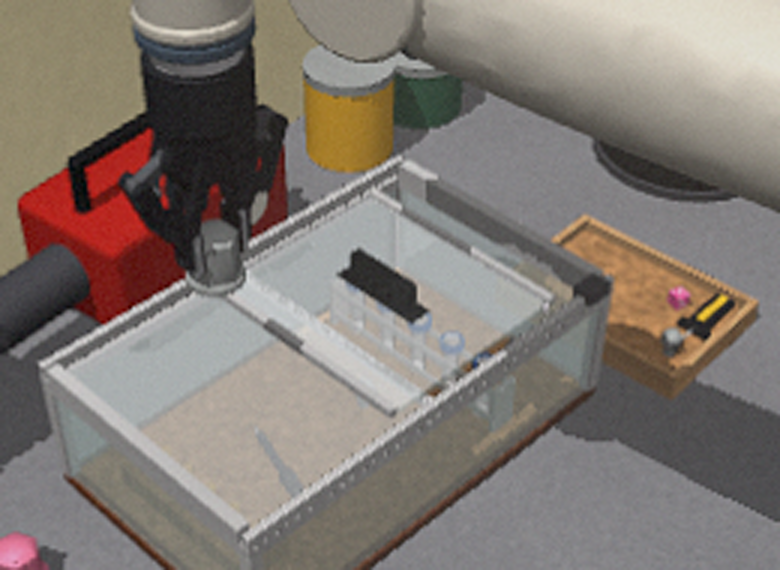

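The cover is held upright at crop (217,255), clear of the glass. I'll carry it to the cork.

```bash
python3 -m creep '{"dp":[[-0.01,0.04,0],[-0.02,0.085,0],[-0.03,0.13,0],[-0.042,0.18,0],[-0.054,0.23,0],[-0.065,0.28,0],[-0.076,0.33,0],[-0.087,0.377,0]],"turn":[[0,0,0],[0,0,-0.01],[0,0,-0.02],[0,0,-0.029],[0,0,-0.029],[0,0,-0.029],[0,0,-0.029],[0,0,-0.029]]}'
python3 -m creep '{"dp":[[0.003,0.04,0],[0.006,0.09,0],[0.01,0.14,0],[0.014,0.18,0.01],[0.014,0.2,0.05],[0.014,0.2,0.1],[0.014,0.2,0.15],[0.014,0.2,0.15]],"turn":[[0,0,0],[0,0,0],[0,0,0],[0,0,0],[0,0,0],[0,0,0],[0,0,0],[0,0,0]]}'
python3 - <<'E'
from h import *
plan((503,-351,80,-4),(503,-351,51,-4)); print(proj("top",[[.503,-.351,.016],[.503,-.351,.09]]))
E
```

```text
t: 4.58
tcp_pos: [0.5012, -0.2015, 0.2668]
tool_rot: [-0.001, 0.999, -0.035, -0.002]
ft_force: [0.2, -0.0, -1.6]
width: 0.398
finger_force: 69.9
t: 5.25
tcp_pos: [0.4982, -0.3476, 0.1432]
tool_rot: [-0.006, 0.999, -0.036, -0.008]
ft_force: [-1.1, 1.7, -3.4]
width: 0.404
finger_force: 69.8
dp [0.0082, 0.0051, 0.0842] turn [-0.006, 0.008, -0.001] rows 1.5
dp [0.0, 0.0, 0.0387] turn [0.0, 0.0, 0.0] rows 0.7
[[395.92759433 214.26116377]
 [402.39278424 210.9353892 ]]
```

```bash
python3 -m creep '{"dp":[[0.004,0.003,0.03],[0.006,0.003,0.06],[0.006,0.003,0.085],[0.006,0.003,0.105],[0.006,0.003,0.115],[0.006,0.003,0.115],[0.006,0.003,0.115]],"turn":[[0,0,0],[0,0,0],[0,0,0],[0,0,0],[0,0,0],[0,0,0],[0,0,0]]}'
python3 -c "
from h import *
print(arm.state()); plan((503,-351,48,-4))"
```

```text
t: 5.83
tcp_pos: [0.5072, -0.3529, 0.0713]
tool_rot: [0.0, 0.999, -0.035, 0.0]
ft_force: [0.1, 0.3, 0.9]
width: 0.398
finger_force: 69.8
{'t': 5.8333, 'joint_pos': array([-6.62942289e-01,  1.73436569e-01,  1.45015988e+00,  3.24302419e-05,
        1.51773461e+00,  9.77776033e-01]), 'dq': array([-0.00289047, -0.01503559, -0.0222139 ,  0.00065109, -0.00293018,
        0.00015644]), 'joint_torque': array([ 1.03315923e-02, -4.76378882e+01, -3.99947619e+01,  7.59587820e-04,
        5.69880882e-03, -8.09610265e-05]), 'tcp_pos': array([ 0.50723529, -0.35291415,  0.07126997]), 'tool_rot': array([ 6.37431045e-05,  9.99388888e-01, -3.49547330e-02,  1.15358076e-04]), 'ft_force': array([0.06188795, 0.2693316 , 0.92099263]), 'moment': array([-0.00199297,  0.03220991, -0.03120078]), 'finger_force': 69.8270845413208, 'width': 0.39839257738185413}
dp [-0.0058, -0.0022, 0.031] turn [0.0, -0.0, -0.0] rows 0.6
```

```bash
python3 -m creep '{"dp":[[-0.005,-0.002,0.01],[-0.005,-0.002,0.02],[-0.005,-0.002,0.024],[-0.005,-0.002,0.024],[-0.005,-0.002,0.024]],"turn":[[0,0,0],[0,0,0],[0,0,0],[0,0,0],[0,0,0]]}'
python3 -m creep '{"dp":[[0,0,0.003],[0,0,0.003],[0,0,0.003]],"turn":[[0,0,0],[0,0,0],[0,0,0]]}'
python3 -m creep '{"dp":[[0,0,0.002],[0,0,0.002],[0,0,0.002]],"turn":[[0,0,0],[0,0,0],[0,0,0]]}'
```

```text
t: 6.25
tcp_pos: [0.5032, -0.3511, 0.0522]
tool_rot: [-0.0, 0.999, -0.035, -0.0]
ft_force: [-0.6, -0.3, -0.6]
width: 0.4
finger_force: 69.8
t: 6.5
tcp_pos: [0.5034, -0.3512, 0.0502]
tool_rot: [0.0, 0.999, -0.035, 0.0]
ft_force: [0.4, 0.1, -0.8]
width: 0.4
finger_force: 69.8
t: 6.75
tcp_pos: [0.5033, -0.3512, 0.0485]
tool_rot: [-0.0, 0.999, -0.035, -0.0]
ft_force: [-1.2, -0.3, -1.1]
width: 0.401
finger_force: 69.8
```

```bash
python3 -m creep '{"dp":[[0,0,0.002],[0,0,0.002],[0,0,0.002]],"turn":[[0,0,0],[0,0,0],[0,0,0]]}'
python3 -m creep '{"dp":[[0,0,0.0015],[0,0,0.0015],[0,0,0.0015]],"turn":[[0,0,0],[0,0,0],[0,0,0]]}'
```

```text
t: 7.0
tcp_pos: [0.5035, -0.3513, 0.0476]
tool_rot: [0.0, 0.999, -0.035, 0.0]
ft_force: [-0.6, -0.2, 1.5]
width: 0.404
finger_force: 70.1
t: 7.25
tcp_pos: [0.5035, -0.3513, 0.0475]
tool_rot: [0.0, 0.999, -0.035, 0.0]
ft_force: [-3.2, 1.3, 7.1]
width: 0.403
finger_force: 70.6
```

Touchdown at exactly the predicted height. Release and rise.

```bash
python3 -m creep '{"dp":[[0,0,0],[0,0,0],[0,0,0],[0,0,0],[0,0,0]],"turn":[[0,0,0],[0,0,0],[0,0,0],[0,0,0],[0,0,0]]}' 0.3
python3 -m creep '{"dp":[[0,0,-0.02],[0,0,-0.05],[0,0,-0.1],[0,0,-0.15],[0,0,-0.2],[0,0,-0.25],[0,0,-0.28],[0,0,-0.28]],"turn":[[0,0,0],[0,0,0],[0,0,0],[0,0,0],[0,0,0],[0,0,0],[0,0,0],[0,0,0]]}'
python3 - <<'E'
from h import *
snap("top","top2",(240,125,440,275),3.9)
E
```

```text
t: 7.67
tcp_pos: [0.5032, -0.3511, 0.0456]
tool_rot: [-0.0, 0.999, -0.035, -0.0]
ft_force: [0.5, -0.4, 0.9]
width: 0.646
finger_force: 0.0
t: 8.33
tcp_pos: [0.5046, -0.3521, 0.2639]
tool_rot: [0.003, 0.999, -0.035, 0.005]
ft_force: [0.7, -0.1, 1.3]
width: 0.653
finger_force: 0.0
```

View pics/top2.png

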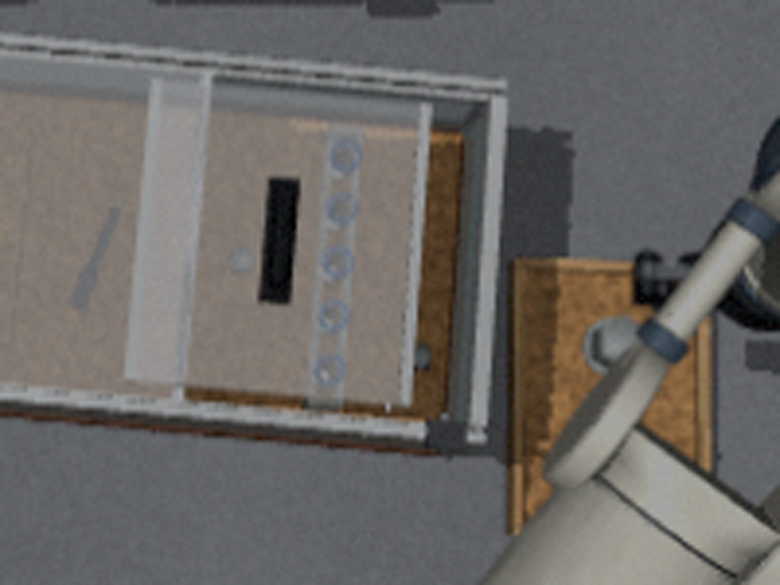

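The cover stands upright on the free cork at crop (612,345). The pull is at crop (279,240). Next I grip the pull and open the door.

Run:
```python
from h import *
pr=lambda l,a:print(l,np.round(a*1000,1).tolist())
c=lambda *p:np.array(p)/3.9+[240,125]
pr("pull",at("top",c((279,240),(284,178),(274,302)),.162)); pr("vials",at("top",c((346,155),(342,209),(340,263),(334,316),(329,370)),.077))
plan((566,-90,235,-6.8),(566,-90,157,-6.8))
```

```text
pull [[566.2, -89.3, 162.0], [609.8, -94.5, 162.0], [523.0, -84.3, 162.0]]
vials [[644.3, -149.1, 77.0], [603.7, -144.3, 77.0], [563.4, -141.1, 77.0], [524.3, -135.1, 77.0], [484.8, -129.8, 77.0]]
dp [0.0575, -0.3541, 0.0327] turn [0.002, -0.003, 0.024] rows 6.5
dp [0.0, 0.0, 0.104] turn [0.0, 0.0, 0.0] rows 1.9
```

```bash
python3 -m creep '{"dp":[[0.01,-0.05,0],[0.02,-0.1,0],[0.03,-0.16,0.01],[0.04,-0.22,0.02],[0.05,-0.28,0.03],[0.0575,-0.32,0.033],[0.0575,-0.354,0.033],[0.0575,-0.354,0.033]],"turn":[[0,0,0.01],[0,0,0.024],[0,0,0.024],[0,0,0.024],[0,0,0.024],[0,0,0.024],[0,0,0.024],[0,0,0.024]]}' 0.0 30
python3 -m creep '{"dp":[[0,0,0],[0,0,0.03],[0,0,0.05]],"turn":[[0,0,0],[0,0,0],[0,0,0]]}'
python3 -c "
from h import *
plan((566,-90,157,-6.8))"
```

```text
t: 9.05
tcp_pos: [0.5648, -0.0838, 0.2285]
tool_rot: [-0.001, 0.998, -0.056, -0.002]
ft_force: [-0.3, -0.3, 0.4]
width: 0.502
finger_force: 0.0
t: 9.3
tcp_pos: [0.5648, -0.0905, 0.1923]
tool_rot: [0.0, 0.998, -0.06, -0.0]
ft_force: [-0.5, -0.9, -0.5]
width: 0.498
finger_force: 0.0
dp [0.0015, -0.0009, 0.0471] turn [0.0, 0.0, -0.0] rows 0.8
```

```bash
python3 -m creep '{"dp":[[0,0,0.015],[0,0,0.03],[0,0,0.03],[0,0,0.03]],"turn":[[0,0,0],[0,0,0],[0,0,0],[0,0,0]]}'
python3 -c "
from h import *
plan((566,-90,157,-6.8))"
```

```text
t: 9.63
tcp_pos: [0.5646, -0.09, 0.1705]
tool_rot: [-0.0, 0.998, -0.06, -0.001]
ft_force: [-0.2, 0.6, -0.7]
width: 0.498
finger_force: 0.0
dp [0.0019, -0.0002, 0.018] turn [-0.0, 0.001, -0.0] rows 0.3
```

```bash
python3 -m creep '{"dp":[[0,0,0.012],[0,0,0.017],[0,0,0.017],[0,0,0.017]],"turn":[[0,0,0],[0,0,0],[0,0,0],[0,0,0]]}'
python3 -m creep '{"dp":[[0,0,0],[0,0,0],[0,0,0],[0,0,0],[0,0,0],[0,0,0]],"turn":[[0,0,0],[0,0,0],[0,0,0],[0,0,0],[0,0,0],[0,0,0]]}' -1 30
```

```text
t: 9.97
tcp_pos: [0.565, -0.0893, 0.1585]
tool_rot: [-0.0, 0.998, -0.059, -0.0]
ft_force: [-0.1, -0.5, 0.2]
width: 0.496
finger_force: 0.0
t: 10.47
tcp_pos: [0.5652, -0.0894, 0.1591]
tool_rot: [0.0, 0.998, -0.059, 0.0]
ft_force: [-0.3, -0.0, 2.4]
width: 0.127
finger_force: 32.7
```

```bash
python3 -m creep '{"dp":[[0,-0.01,0],[0,-0.025,0],[0,-0.04,0],[0,-0.055,0],[0,-0.07,0],[0,-0.085,0],[0,-0.1,0],[0,-0.1,0]],"turn":[[0,0,0],[0,0,0],[0,0,0],[0,0,0],[0,0,0],[0,0,0],[0,0,0],[0,0,0]]}'
python3 -m creep '{"dp":[[0,-0.01,0],[0,-0.02,0],[0,-0.03,0],[0,-0.04,0],[0,-0.05,0],[0,-0.06,0],[0,-0.06,0],[0,-0.06,0]],"turn":[[0,0,0],[0,0,0],[0,0,0],[0,0,0],[0,0,0],[0,0,0],[0,0,0],[0,0,0]]}'
```

```text
t: 11.13
tcp_pos: [0.5744, -0.0114, 0.1591]
tool_rot: [-0.001, 0.998, -0.058, 0.001]
ft_force: [1.1, 0.9, 4.9]
width: 0.135
finger_force: 33.1
t: 11.8
tcp_pos: [0.5796, 0.0318, 0.1591]
tool_rot: [-0.001, 0.998, -0.058, 0.001]
ft_force: [1.5, -0.1, 5.4]
width: 0.131
finger_force: 33.0
```

Moved 122 mm so far. Now inch to the stop.

```bash
python3 -m creep '{"dp":[[0,-0.006,0],[0,-0.01,0],[0,-0.01,0],[0,-0.01,0]],"turn":[[0,0,0],[0,0,0],[0,0,0],[0,0,0]]}'
python3 -m creep '{"dp":[[0,-0.003,0],[0,-0.005,0],[0,-0.005,0],[0,-0.005,0]],"turn":[[0,0,0],[0,0,0],[0,0,0],[0,0,0]]}'
python3 -m creep '{"dp":[[0,-0.003,0],[0,-0.005,0],[0,-0.005,0],[0,-0.005,0]],"turn":[[0,0,0],[0,0,0],[0,0,0],[0,0,0]]}'
```

```text
t: 12.13
tcp_pos: [0.5804, 0.0389, 0.1591]
tool_rot: [-0.001, 0.998, -0.058, 0.001]
ft_force: [0.5, 0.9, 6.4]
width: 0.136
finger_force: 33.0
t: 12.47
tcp_pos: [0.5808, 0.0422, 0.1591]
tool_rot: [-0.0, 0.998, -0.059, 0.001]
ft_force: [0.6, -1.4, 4.4]
width: 0.134
finger_force: 33.0
t: 12.8
tcp_pos: [0.5812, 0.0459, 0.1591]
tool_rot: [-0.0, 0.998, -0.059, 0.001]
ft_force: [0.2, -0.0, 5.6]
width: 0.133
finger_force: 33.0
```

```bash
python3 -m creep '{"dp":[[0,-0.003,0],[0,-0.005,0],[0,-0.005,0],[0,-0.005,0]],"turn":[[0,0,0],[0,0,0],[0,0,0],[0,0,0]]}'
python3 -m creep '{"dp":[[0,-0.003,0],[0,-0.005,0],[0,-0.005,0],[0,-0.005,0]],"turn":[[0,0,0],[0,0,0],[0,0,0],[0,0,0]]}'
```

```text
t: 13.13
tcp_pos: [0.5817, 0.0496, 0.1591]
tool_rot: [-0.0, 0.998, -0.059, 0.001]
ft_force: [1.0, -0.1, 5.2]
width: 0.131
finger_force: 33.0
t: 13.47
tcp_pos: [0.5819, 0.0513, 0.1591]
tool_rot: [0.001, 0.998, -0.059, 0.0]
ft_force: [-1.0, -6.5, 5.6]
width: 0.131
finger_force: 33.1
```

Stop reached (−6.5 N), so the door is at 0.185. Release, rise and look at the vials.

```bash
python3 -m creep '{"dp":[[0,0,0],[0,0,0],[0,0,0],[0,0,0]],"turn":[[0,0,0],[0,0,0],[0,0,0],[0,0,0]]}' 0.0 30
python3 -m creep '{"dp":[[0,0,-0.02],[0,0,-0.06],[0,0,-0.1],[0,-0.05,-0.13],[0,-0.1,-0.13],[0,-0.15,-0.13],[0,-0.2,-0.13],[0,-0.2,-0.13]],"turn":[[0,0,0],[0,0,0],[0,0,0],[0,0,0],[0,0,0],[0,0,0],[0,0,0],[0,0,0]]}' 0.0
python3 - <<'E'
from h import *
snap("top","top3",(240,145,380,250),5.5); im=cv2.imread("pics/top3_full.png")
snap("side","side3",(290,160,390,230),6); b=cv2.imread("pics/side3.png")
cv2.imwrite("pics/m3.png",np.vstack([cv2.resize(cv2.imread("pics/top3.png")[:,200:],(0,0),fx=.55,fy=.55),np.zeros((1,313,3),np.uint8)]) if 0 else cv2.imread("pics/top3.png"))
E
```

```text
t: 13.8
tcp_pos: [0.5814, 0.0528, 0.1577]
tool_rot: [-0.0, 0.998, -0.059, -0.001]
ft_force: [0.4, 0.0, 0.1]
width: 0.5
finger_force: 0.0
t: 14.47
tcp_pos: [0.5988, 0.2078, 0.2546]
tool_rot: [-0.001, 0.998, -0.056, -0.001]
ft_force: [0.9, 0.5, -0.4]
width: 0.5
finger_force: 0.0
```

View pics/top3.png

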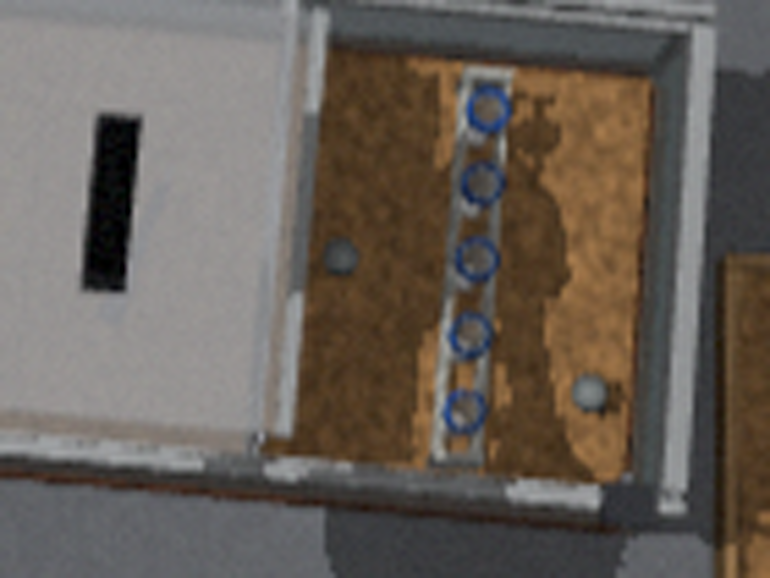

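View pics/side3.png

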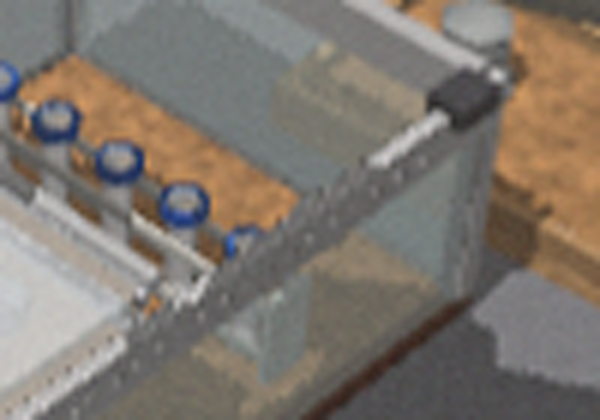

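All five blue collars are clear of the door in the top crop: (488,109), (482,184), (477,258), (471,335), (465,411). Now refine the vials and rods with both views.

Run:
```python
from h import *
from scipy.optimize import least_squares
def blobs(im,m,box,mn):
    x0,y0,x1,y1=box; k=np.zeros(m.shape,np.uint8); k[y0:y1,x0:x1]=m[y0:y1,x0:x1]
    n,l,s,c=cv2.connectedComponentsWithStats(k,connectivity=8)
    return [ (c[i].round(2).tolist(),int(s[i,4]),s[i,:4].tolist()) for i in range(1,n) if s[i,4]>=mn]
T=cv2.imread("pics/top3_full.png");S=cv2.imread("pics/side3_full.png")
def blue(im): i=im.astype(int); return ((i[...,0]-i[...,2]>35)).astype(np.uint8)
for b in blobs(T,blue(T),(310,155,350,230),6): print("T",b)
for b in blobs(S,blue(S),(280,160,345,220),6): print("S",b)
def brass(im): h=cv2.cvtColor(im,cv2.COLOR_BGR2HSV); i=im.astype(int); return ((h[...,0]>14)&(h[...,0]<28)&(h[...,1]>90)&(h[...,2]>120)).astype(np.uint8)
T0=cv2.imread("pics/top0.png");S0=cv2.imread("pics/side0.png")
for b in blobs(T0,brass(T0),(145,205,180,265),3): print("Tr",b)
for b in blobs(S0,brass(S0),(170,300,260,370),5): print("Sr",b)
t=np.array([(488,109),(482,184),(477,258),(471,335),(465,411)])/5.5+[240,145]
s=np.array([(57,122),(120,160),(185,205)])/6.+[290,160]
k=np.arange(5)-2
def P(p): return np.c_[p[0]-.04*k*np.cos(p[2]),p[1]-.04*k*np.sin(p[2]),np.full(5,.077)]
for w in((1,0),(0,1),(1,1)):
    r=least_squares(lambda p:np.r_[w[0]*(proj("top",P(p))-t).ravel(),w[1]*(proj("side",P(p))[1:4]-s).ravel()],[.563,-.14,-.12])
    print(w,r.x.round(4),np.degrees(r.x[2]).round(2),r.cost.round(2),(P(r.x)[:,:2]*1000).round(1).tolist())
```

```text
T ([328.38, 164.79], 29, [325, 161, 8, 8])
T ([325.0, 179.57], 7, [324, 177, 4, 5])
T ([323.86, 192.86], 7, [323, 190, 4, 6])
T ([323.25, 207.12], 8, [322, 204, 5, 6])
T ([321.56, 218.44], 9, [321, 216, 3, 7])
T ([326.83, 219.5], 6, [326, 217, 2, 6])
S ([288.45, 173.18], 38, [285, 170, 8, 7])
S ([298.9, 181.45], 20, [295, 179, 8, 5])
S ([309.62, 187.29], 21, [306, 184, 8, 7])
S ([320.15, 194.81], 26, [317, 191, 8, 7])
Tr ([166.33, 212.0], 3, [166, 211, 2, 3])
Tr ([154.29, 217.5], 14, [153, 216, 4, 4])
Tr ([154.0, 231.0], 9, [153, 230, 3, 3])
Tr ([164.4, 231.0], 5, [163, 230, 3, 3])
Tr ([164.0, 238.0], 4, [163, 237, 3, 3])
Tr ([166.2, 241.8], 5, [166, 240, 2, 4])
Tr ([169.0, 242.5], 4, [169, 241, 1, 4])
Tr ([153.64, 245.09], 11, [152, 244, 4, 3])
Tr ([167.25, 253.75], 4, [166, 253, 3, 3])
Tr ([153.36, 258.91], 11, [152, 258, 4, 3])
Sr ([204.29, 301.14], 42, [198, 300, 14, 4])
Sr ([193.26, 309.74], 27, [191, 307, 6, 6])
Sr ([231.39, 310.22], 23, [229, 308, 6, 6])
Sr ([193.2, 315.4], 5, [192, 314, 4, 3])
Sr ([205.91, 320.09], 22, [204, 318, 5, 5])
Sr ([205.67, 327.0], 6, [205, 325, 2, 5])
Sr ([219.41, 330.74], 27, [217, 328, 6, 6])
Sr ([218.75, 336.75], 8, [217, 336, 5, 3])
Sr ([233.1, 342.31], 29, [231, 340, 6, 6])
Sr ([232.25, 348.38], 8, [231, 347, 4, 4])
(1, 0) [ 0.5646 -0.1397 -0.1167] -6.69 0.02 [[644.1, -149.0], [604.3, -144.4], [564.6, -139.7], [524.9, -135.1], [485.2, -130.4]]
(0, 1) [ 0.5605 -0.1355 -0.1209] -6.93 0.07 [[639.9, -145.1], [600.2, -140.3], [560.5, -135.5], [520.8, -130.6], [481.1, -125.8]]
(1, 1) [ 0.5635 -0.1388 -0.1173] -6.72 2.52 [[643.0, -148.2], [603.3, -143.5], [563.5, -138.8], [523.8, -134.2], [484.1, -129.5]]
```

Run:
```python
from h import *
print((at("side",[(193.3,309.2),(205.9,319.6),(219.4,330.2),(233.1,341.8)],.110)*1000).round(1).tolist())
print((at("top",[(154.3,217.5),(154,231),(153.6,245.1),(153.4,258.9)],.110)*1000).round(1).tolist())
plan((497,250,260,0),(497,341,200,0),(497,341,95,0))
```

```text
[[498.8, 343.8, 110.0], [461.1, 344.6, 110.0], [423.2, 344.7, 110.0], [384.9, 346.1, 110.0]]
[[499.3, 344.3, 110.0], [461.8, 344.8, 110.0], [423.0, 345.6, 110.0], [385.3, 345.8, 110.0]]
dp [-0.1424, -0.0468, -0.0065] turn [0.0, 0.001, -0.058] rows 2.7
dp [0.0, -0.1213, 0.08] turn [0.0, 0.0, 0.0] rows 2.6
dp [0.0, 0.0, 0.14] turn [0.0, 0.0, 0.0] rows 2.5
```

```bash
python3 -m creep '{"dp":[[-0.04,-0.015,0],[-0.08,-0.03,0],[-0.12,-0.045,0],[-0.14,-0.08,0],[-0.143,-0.12,0],[-0.143,-0.165,0.01],[-0.143,-0.165,0.02],[-0.143,-0.165,0.02]],"turn":[[0,0,-0.02],[0,0,-0.04],[0,0,-0.058],[0,0,-0.058],[0,0,-0.058],[0,0,-0.058],[0,0,-0.058],[0,0,-0.058]]}' 0.0 60
python3 - <<'E'
from h import *
from scipy.optimize import least_squares
t=(np.array([(488,109),(482,184),(477,258),(471,335),(465,411)])+.5)/5.5-.5+[240,145]
s=np.array([(309.6,186.7),(320.4,193.9)]);s1=np.array([(288.5,173.)])
k=np.arange(5)-2
def P(p): return np.c_[p[0]-.04*k*np.cos(p[2]),p[1]-.04*k*np.sin(p[2]),np.full(5,.077)]
print(proj("side",P([.5658,-.1386,-.1173])))
for w in((1,0),(1,.7)):
    r=least_squares(lambda p:np.r_[w[0]*(proj("top",P(p))-t).ravel(),w[1]*(proj("side",P(p))[2:4]-s).ravel()],[.563,-.14,-.12])
    print(w,r.x.round(4),(P(r.x)[:,:2]*1000).round(1).tolist())
plan((499,344,200,-1),(499,344,97,-1))
E
```

```text
t: 15.23
tcp_pos: [0.5071, 0.3366, 0.2383]
tool_rot: [0.001, 1.0, -0.001, -0.002]
ft_force: [0.3, -0.9, -0.9]
width: 0.498
finger_force: 0.0
[[288.45758397 172.2547858 ]
 [298.61964954 178.80339165]
 [309.12353731 185.57848196]
 [319.98254757 192.58927129]
 [331.21029602 199.84524543]]
(1, 0) [ 0.5658 -0.1386 -0.1166] [[645.3, -147.9], [605.6, -143.3], [565.8, -138.6], [526.1, -134.0], [486.4, -129.3]]
(1, 0.7) [ 0.5654 -0.1384 -0.1178] [[644.8, -147.8], [605.1, -143.1], [565.4, -138.4], [525.6, -133.7], [485.9, -129.0]]
dp [-0.0106, -0.01, 0.0511] turn [0.001, 0.002, 0.008] rows 1.0
dp [0.0, 0.0, 0.1373] turn [0.0, 0.0, 0.0] rows 2.5
```

```bash
python3 -m creep '{"dp":[[-0.01,-0.01,0.03],[-0.01,-0.01,0.05],[-0.01,-0.01,0.1],[-0.01,-0.01,0.13],[-0.01,-0.01,0.15],[-0.01,-0.01,0.15],[-0.01,-0.01,0.15]],"turn":[[0,0,0.008],[0,0,0.008],[0,0,0.008],[0,0,0.008],[0,0,0.008],[0,0,0.008],[0,0,0.008]]}'
python3 - <<'E'
from h import *
plan((499,344,97,-1)); snap("side","side4",(150,260,280,370),5)
E
```

```text
t: 15.82
tcp_pos: [0.5002, 0.3425, 0.1284]
tool_rot: [0.001, 1.0, -0.01, -0.001]
ft_force: [0.9, -0.2, 1.4]
width: 0.498
finger_force: 0.0
dp [-0.0017, -0.0021, 0.0418] turn [0.001, 0.001, -0.001] rows 0.8
```

View pics/side4.png

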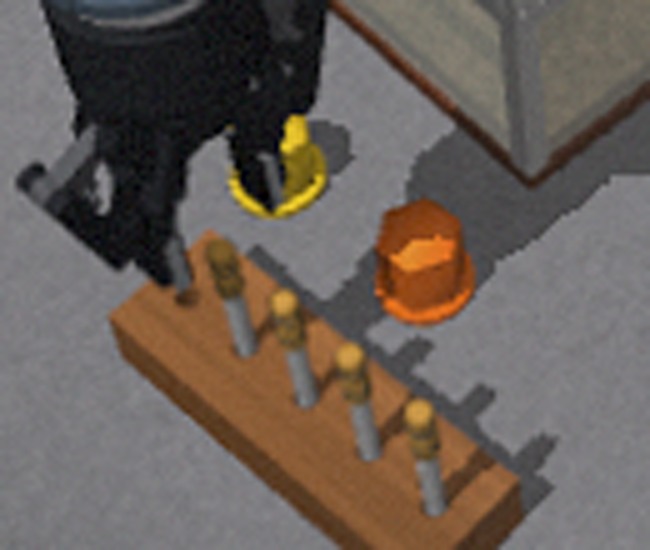

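The fingers at (185,290) and (275,195) straddle the first rod's head at (222,245). Continue down and close.

```bash
python3 -m creep '{"dp":[[-0.001,-0.002,0.02],[-0.001,-0.002,0.04],[-0.001,-0.002,0.04],[-0.001,-0.002,0.04],[-0.001,-0.002,0.04]],"turn":[[0,0,0],[0,0,0],[0,0,0],[0,0,0],[0,0,0]]}'
python3 -m creep '{"dp":[[0,0,0],[0,0,0],[0,0,0],[0,0,0],[0,0,0],[0,0,0]],"turn":[[0,0,0],[0,0,0],[0,0,0],[0,0,0],[0,0,0],[0,0,0]]}' -1 60
python3 -m creep '{"dp":[[0,0,-0.02],[0,0,-0.05],[0,0,-0.08],[0,0,-0.12],[0,0,-0.16],[0,0,-0.2],[0,0,-0.23],[0,0,-0.23]],"turn":[[0,0,0],[0,0,0],[0,0,0],[0,0,0],[0,0,0],[0,0,0],[0,0,0],[0,0,0]]}'
python3 -c "
from h import *
plan((640,60,265,-6.8),(644.5,-147.8,265,-6.8),(644.5,-147.8,180,-6.8))"
```

```text
t: 16.28
tcp_pos: [0.5002, 0.3459, 0.1008]
tool_rot: [-0.001, 1.0, -0.009, 0.001]
ft_force: [-0.8, -0.3, -0.1]
width: 0.494
finger_force: 0.0
t: 16.78
tcp_pos: [0.4999, 0.3456, 0.0999]
tool_rot: [-0.0, 1.0, -0.009, 0.001]
ft_force: [-0.5, -2.9, 5.4]
width: 0.118
finger_force: 58.6
t: 17.45
tcp_pos: [0.5003, 0.3465, 0.2776]
tool_rot: [-0.003, 1.0, -0.009, 0.004]
ft_force: [-0.7, 0.6, 0.6]
width: 0.112
finger_force: 58.6
dp [0.193, 0.3787, 0.0163] turn [-0.003, -0.004, 0.05] rows 7.6
dp [0.0388, 0.2744, 0.0] turn [0.0, 0.0, 0.0] rows 5.0
dp [0.0, 0.0, 0.1133] turn [0.0, 0.0, 0.0] rows 2.0
```

```bash
python3 -m creep '{"dp":[[0.024,0.047,0],[0.048,0.095,0],[0.072,0.142,0],[0.096,0.19,0],[0.12,0.237,0],[0.145,0.284,0],[0.17,0.33,0],[0.193,0.379,0]],"turn":[[0,0,0.02],[0,0,0.05],[0,0,0.05],[0,0,0.05],[0,0,0.05],[0,0,0.05],[0,0,0.05],[0,0,0.05]]}'
python3 -m creep '{"dp":[[0.007,0.05,0],[0.014,0.1,0],[0.021,0.15,0],[0.03,0.2,0],[0.036,0.25,0],[0.0388,0.2744,0],[0.0388,0.2744,0],[0.0388,0.2744,0]],"turn":[[0,0,0],[0,0,0],[0,0,0],[0,0,0],[0,0,0],[0,0,0],[0,0,0],[0,0,0]]}'
python3 -c "
from h import *
plan((644.5,-147.8,190,-6.8))"
```

```text
t: 18.12
tcp_pos: [0.6394, 0.0574, 0.2695]
tool_rot: [-0.0, 0.998, -0.059, -0.001]
ft_force: [0.6, -0.0, -0.4]
width: 0.114
finger_force: 58.6
t: 18.78
tcp_pos: [0.6433, -0.1499, 0.2694]
tool_rot: [-0.001, 0.998, -0.06, -0.001]
ft_force: [-0.2, -0.3, -0.1]
width: 0.112
finger_force: 58.7
dp [0.0015, -0.0029, 0.1058] turn [-0.0, 0.001, -0.001] rows 1.9
```

```bash
python3 -m creep '{"dp":[[0.0015,-0.0029,0.03],[0.0015,-0.0029,0.06],[0.0015,-0.0029,0.09],[0.0015,-0.0029,0.106],[0.0015,-0.0029,0.106],[0.0015,-0.0029,0.106]],"turn":[[0,0,0],[0,0,0],[0,0,0],[0,0,0],[0,0,0],[0,0,0]]}'
python3 - <<'E'
from h import *
plan((644.5,-147.8,172,-6.8)); snap("top","top5",(290,140,380,210),8)
E
```

```text
t: 19.28
tcp_pos: [0.6447, -0.1457, 0.191]
tool_rot: [-0.0, 0.998, -0.058, -0.001]
ft_force: [-0.2, 0.2, -0.6]
width: 0.114
finger_force: 58.6
dp [0.0, 0.0028, 0.0253] turn [-0.0, 0.001, 0.001] rows 0.5
```

View pics/top5.png

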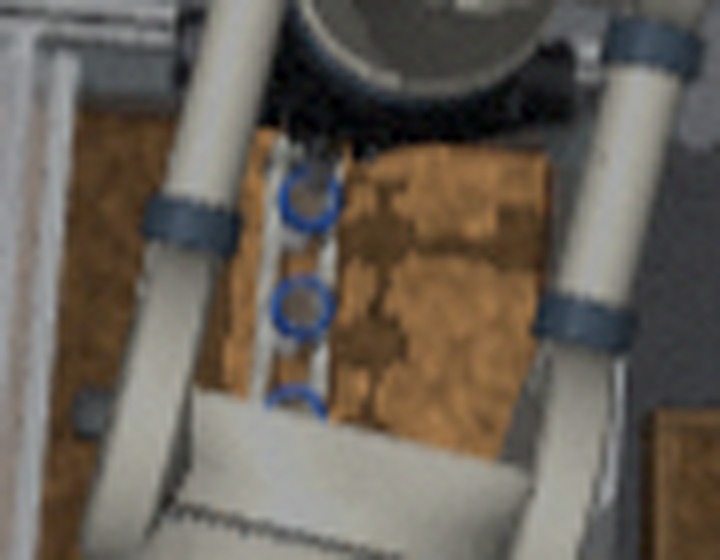

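The rod's thin end shows at (318,160), just above the first ring (312,200), and the offset fits perspective. Lower slowly.

```bash
python3 -m creep '{"dp":[[0,0.002,0.01],[0,0.002,0.02],[0,0.002,0.025],[0,0.002,0.025],[0,0.002,0.025]],"turn":[[0,0,0],[0,0,0],[0,0,0],[0,0,0],[0,0,0]]}'
python3 -m creep '{"dp":[[0,0,0.005],[0,0,0.01],[0,0,0.015],[0,0,0.015]],"turn":[[0,0,0],[0,0,0],[0,0,0],[0,0,0]]}'
```

```text
t: 19.75
tcp_pos: [0.6446, -0.1485, 0.1723]
tool_rot: [-0.0, 0.998, -0.059, -0.0]
ft_force: [0.1, -0.4, -0.4]
width: 0.111
finger_force: 58.6
t: 20.08
tcp_pos: [0.6444, -0.1483, 0.1602]
tool_rot: [-0.0, 0.998, -0.059, -0.001]
ft_force: [-0.2, 0.7, -0.0]
width: 0.116
finger_force: 58.6
```

```bash
python3 -m creep '{"dp":[[0,0,0.005],[0,0,0.01],[0,0,0.01],[0,0,0.01]],"turn":[[0,0,0],[0,0,0],[0,0,0],[0,0,0]]}'; python3 -c "
from h import *
plan((644.5,-147.8,109,-6.8)); print(arm.state()['moment'])"
```

```text
t: 20.42
tcp_pos: [0.6446, -0.1483, 0.1535]
tool_rot: [-0.0, 0.998, -0.059, -0.0]
ft_force: [-0.0, 0.2, -0.2]
width: 0.116
finger_force: 58.6
dp [-0.0001, -0.0007, 0.0594] turn [-0.0, 0.0, 0.0] rows 1.1
[ 0.05249432 -0.01893858 -0.03688639]
```

Inside the bore with no side force. Push on.

```bash
python3 -m creep '{"dp":[[0,0,0.008],[0,0,0.016],[0,0,0.024],[0,0,0.032],[0,0,0.04],[0,0,0.046],[0,0,0.05],[0,0,0.05]],"turn":[[0,0,0],[0,0,0],[0,0,0],[0,0,0],[0,0,0],[0,0,0],[0,0,0],[0,0,0]]}'
python3 -m creep '{"dp":[[0,0,0.002],[0,0,0.004],[0,0,0.006],[0,0,0.006]],"turn":[[0,0,0],[0,0,0],[0,0,0],[0,0,0]]}'
python3 -m creep '{"dp":[[0,0,0.002],[0,0,0.004],[0,0,0.004],[0,0,0.004]],"turn":[[0,0,0],[0,0,0],[0,0,0],[0,0,0]]}'
```

```text
t: 21.08
tcp_pos: [0.6444, -0.1483, 0.1153]
tool_rot: [-0.0, 0.998, -0.059, -0.001]
ft_force: [1.2, -0.5, -0.4]
width: 0.112
finger_force: 58.6
t: 21.42
tcp_pos: [0.6447, -0.1484, 0.1119]
tool_rot: [0.0, 0.998, -0.059, -0.0]
ft_force: [0.7, 0.2, -1.0]
width: 0.113
finger_force: 58.6
t: 21.75
tcp_pos: [0.6448, -0.1484, 0.109]
tool_rot: [0.0, 0.998, -0.059, 0.0]
ft_force: [-0.0, -0.1, 0.5]
width: 0.112
finger_force: 58.7
```

```bash
python3 -m creep '{"dp":[[0,0,0.001],[0,0,0.002],[0,0,0.002],[0,0,0.002]],"turn":[[0,0,0],[0,0,0],[0,0,0],[0,0,0]]}'
python3 -m creep '{"dp":[[0,0,0.001],[0,0,0.002],[0,0,0.002],[0,0,0.002]],"turn":[[0,0,0],[0,0,0],[0,0,0],[0,0,0]]}'
```

```text
t: 22.08
tcp_pos: [0.6452, -0.1485, 0.1089]
tool_rot: [0.0, 0.998, -0.059, 0.001]
ft_force: [-1.1, 0.4, 6.4]
width: 0.117
finger_force: 59.2
t: 22.42
tcp_pos: [0.6456, -0.1486, 0.1088]
tool_rot: [0.0, 0.998, -0.059, 0.002]
ft_force: [-0.7, 1.6, 9.6]
width: 0.113
finger_force: 59.7
```

Bottomed at exactly the predicted height. Next rod.

```bash
python3 -m creep '{"dp":[[0,0,0],[0,0,0],[0,0,0],[0,0,0]],"turn":[[0,0,0],[0,0,0],[0,0,0],[0,0,0]]}' 0.0
python3 -m creep '{"dp":[[0,0,-0.02],[0,0,-0.06],[0,0,-0.1],[0,0,-0.15],[0,0,-0.18],[0,0,-0.2],[0,0,-0.2]],"turn":[[0,0,0],[0,0,0],[0,0,0],[0,0,0],[0,0,0],[0,0,0],[0,0,0]]}'
python3 -c "
from h import *
plan((560,60,230,-1),(462,345.5,200,-1),(462,345.5,99,-1))"
```

```text
t: 22.75
tcp_pos: [0.6444, -0.1484, 0.1052]
tool_rot: [-0.0, 0.998, -0.059, -0.001]
ft_force: [-0.2, -0.0, 0.2]
width: 0.498
finger_force: 0.0
t: 23.33
tcp_pos: [0.6457, -0.1487, 0.261]
tool_rot: [0.001, 0.998, -0.059, 0.004]
ft_force: [-0.2, -0.4, 0.9]
width: 0.5
finger_force: 0.0
dp [-0.1466, -0.2629, 0.0399] turn [0.001, -0.004, -0.05] rows 5.5
dp [-0.1373, -0.3783, 0.04] turn [0.0, 0.0, 0.0] rows 7.3
dp [0.0, 0.0, 0.1347] turn [0.0, 0.0, 0.0] rows 2.4
```

```bash
python3 -m creep '{"dp":[[-0.025,-0.045,0],[-0.05,-0.09,0],[-0.075,-0.135,0.01],[-0.1,-0.18,0.02],[-0.125,-0.225,0.03],[-0.1466,-0.263,0.04],[-0.1466,-0.263,0.04]],"turn":[[0,0,-0.02],[0,0,-0.05],[0,0,-0.05],[0,0,-0.05],[0,0,-0.05],[0,0,-0.05],[0,0,-0.05]]}'
python3 -m creep '{"dp":[[-0.017,-0.047,0],[-0.034,-0.094,0],[-0.051,-0.141,0],[-0.068,-0.188,0.01],[-0.085,-0.235,0.02],[-0.102,-0.282,0.03],[-0.12,-0.33,0.04],[-0.1373,-0.378,0.04]],"turn":[[0,0,0],[0,0,0],[0,0,0],[0,0,0],[0,0,0],[0,0,0],[0,0,0],[0,0,0]]}'
python3 -m creep '{"dp":[[0,0,0],[0,0,0]],"turn":[[0,0,0],[0,0,0]]}'
python3 -c "
from h import *
plan((462,345.5,99,-1))"
```

```text
t: 23.92
tcp_pos: [0.5559, 0.0654, 0.2224]
tool_rot: [-0.001, 1.0, -0.006, -0.003]
ft_force: [-0.7, 0.1, 0.3]
width: 0.499
finger_force: 0.0
t: 24.58
tcp_pos: [0.4595, 0.3464, 0.1921]
tool_rot: [0.002, 1.0, -0.009, -0.002]
ft_force: [0.1, 0.2, 0.4]
width: 0.498
finger_force: 0.0
t: 24.75
tcp_pos: [0.4599, 0.3468, 0.1937]
tool_rot: [0.001, 1.0, -0.007, -0.001]
ft_force: [0.2, -0.7, -0.3]
width: 0.497
finger_force: 0.0
dp [0.0032, 0.0015, 0.1263] turn [0.001, 0.001, 0.001] rows 2.3
```

```bash
python3 -m creep '{"dp":[[0.003,0.001,0.03],[0.003,0.001,0.06],[0.003,0.001,0.09],[0.003,0.001,0.115],[0.003,0.001,0.126],[0.003,0.001,0.126],[0.003,0.001,0.126]],"turn":[[0,0,0.001],[0,0,0.001],[0,0,0.001],[0,0,0.001],[0,0,0.001],[0,0,0.001],[0,0,0.001]]}'
python3 -m creep '{"dp":[[0,0,0],[0,0,0],[0,0,0],[0,0,0],[0,0,0],[0,0,0]],"turn":[[0,0,0],[0,0,0],[0,0,0],[0,0,0],[0,0,0],[0,0,0]]}' -1 60
python3 -m creep '{"dp":[[0,0,-0.02],[0,0,-0.05],[0,0,-0.08],[0,0,-0.12],[0,0,-0.16],[0,0,-0.2],[0,0,-0.23],[0,0,-0.23]],"turn":[[0,0,0],[0,0,0],[0,0,0],[0,0,0],[0,0,0],[0,0,0],[0,0,0],[0,0,0]]}'
python3 -c "
from h import *
plan((580,60,275,-6.8),(604.8,-143.1,270,-6.8),(604.8,-143.1,180,-6.8))"
```

```text
t: 25.33
tcp_pos: [0.4637, 0.344, 0.1015]
tool_rot: [0.0, 1.0, -0.011, -0.0]
ft_force: [-0.8, -0.2, 1.3]
width: 0.501
finger_force: 0.0
t: 25.83
tcp_pos: [0.464, 0.3452, 0.1034]
tool_rot: [-0.001, 1.0, -0.01, 0.001]
ft_force: [0.8, -1.3, 6.2]
width: 0.118
finger_force: 58.6
t: 26.5
tcp_pos: [0.4642, 0.3458, 0.2807]
tool_rot: [-0.003, 1.0, -0.01, 0.004]
ft_force: [0.9, 0.8, 1.4]
width: 0.111
finger_force: 58.6
dp [0.1619, 0.3779, 0.0068] turn [-0.003, -0.004, 0.049] rows 7.4
dp [0.0649, 0.265, 0.0067] turn [0.0, 0.0, 0.0] rows 4.9
dp [0.0, 0.0, 0.12] turn [0.0, 0.0, 0.0] rows 2.2
```

```bash
python3 -m creep '{"dp":[[0.02,0.047,0],[0.04,0.094,0],[0.06,0.141,0],[0.08,0.188,0],[0.1,0.235,0],[0.12,0.282,0],[0.14,0.33,0],[0.162,0.378,0]],"turn":[[0,0,0.02],[0,0,0.049],[0,0,0.049],[0,0,0.049],[0,0,0.049],[0,0,0.049],[0,0,0.049],[0,0,0.049]]}'
python3 -m creep '{"dp":[[0.013,0.05,0],[0.025,0.1,0],[0.038,0.15,0],[0.05,0.2,0],[0.06,0.24,0.01],[0.066,0.265,0.03],[0.066,0.265,0.06],[0.066,0.265,0.06]],"turn":[[0,0,0],[0,0,0],[0,0,0],[0,0,0],[0,0,0],[0,0,0],[0,0,0],[0,0,0]]}'
python3 -m creep '{"dp":[[0,0,0.02],[0,0,0.03],[0,0,0.03]],"turn":[[0,0,0],[0,0,0],[0,0,0]]}'
python3 -c "
from h import *
plan((606.3,-143.3,174,-6.8))"
```

```text
t: 27.17
tcp_pos: [0.5791, 0.0574, 0.2732]
tool_rot: [-0.0, 0.998, -0.059, -0.0]
ft_force: [0.4, 0.5, -1.2]
width: 0.115
finger_force: 58.7
t: 27.83
tcp_pos: [0.6031, -0.1451, 0.2223]
tool_rot: [-0.001, 0.998, -0.06, -0.005]
ft_force: [-0.7, 0.0, -1.7]
width: 0.113
finger_force: 58.7
t: 28.08
tcp_pos: [0.604, -0.1432, 0.2043]
tool_rot: [-0.001, 0.998, -0.059, -0.002]
ft_force: [0.1, -0.2, -0.6]
width: 0.116
finger_force: 58.7
dp [0.0032, -0.0002, 0.0404] turn [-0.0, 0.002, 0.001] rows 0.7
```

```bash
python3 -m creep '{"dp":[[0.003,0,0.01],[0.003,0,0.025],[0.003,0,0.035],[0.003,0,0.035],[0.003,0,0.035]],"turn":[[0,0,0],[0,0,0],[0,0,0],[0,0,0],[0,0,0]]}'
python3 -c "
from h import *
plan((606.3,-143.3,170,-6.8))"
```

```text
t: 28.5
tcp_pos: [0.6066, -0.1442, 0.1793]
tool_rot: [-0.0, 0.998, -0.059, -0.001]
ft_force: [-0.1, -0.5, -0.7]
width: 0.108
finger_force: 58.7
dp [-0.0005, -0.0011, 0.0125] turn [-0.0, 0.001, 0.0] rows 0.2
```

```bash
python3 -m creep '{"dp":[[0,-0.001,0.008],[0,-0.001,0.016],[0,-0.001,0.02],[0,-0.001,0.02]],"turn":[[0,0,0],[0,0,0],[0,0,0],[0,0,0]]}'
python3 -m creep '{"dp":[[0,0,0.005],[0,0,0.01],[0,0,0.012],[0,0,0.012]],"turn":[[0,0,0],[0,0,0],[0,0,0],[0,0,0]]}'
```

```text
t: 28.83
tcp_pos: [0.6066, -0.1435, 0.164]
tool_rot: [-0.0, 0.998, -0.059, -0.001]
ft_force: [1.2, 0.1, -0.1]
width: 0.111
finger_force: 58.7
t: 29.17
tcp_pos: [0.6069, -0.1436, 0.1556]
tool_rot: [-0.0, 0.998, -0.059, -0.0]
ft_force: [-0.2, -0.2, -0.6]
width: 0.113
finger_force: 58.7
```

Foot about 14 mm deep and free. Down to the bottom.

```bash
python3 -m creep '{"dp":[[0,0,0.008],[0,0,0.016],[0,0,0.024],[0,0,0.032],[0,0,0.04],[0,0,0.046],[0,0,0.05],[0,0,0.05]],"turn":[[0,0,0],[0,0,0],[0,0,0],[0,0,0],[0,0,0],[0,0,0],[0,0,0],[0,0,0]]}'
python3 -m creep '{"dp":[[0,0,0.002],[0,0,0.004],[0,0,0.004],[0,0,0.004]],"turn":[[0,0,0],[0,0,0],[0,0,0],[0,0,0]]}'
python3 -m creep '{"dp":[[0,0,0.002],[0,0,0.004],[0,0,0.004],[0,0,0.004]],"turn":[[0,0,0],[0,0,0],[0,0,0],[0,0,0]]}'
```

```text
t: 29.83
tcp_pos: [0.6068, -0.1436, 0.1177]
tool_rot: [-0.0, 0.998, -0.059, -0.001]
ft_force: [0.5, -0.7, -0.5]
width: 0.112
finger_force: 58.7
t: 30.17
tcp_pos: [0.6071, -0.1437, 0.1159]
tool_rot: [0.0, 0.998, -0.059, 0.0]
ft_force: [0.5, -0.2, -0.4]
width: 0.112
finger_force: 58.7
t: 30.5
tcp_pos: [0.607, -0.1437, 0.1127]
tool_rot: [-0.0, 0.998, -0.059, -0.0]
ft_force: [0.3, 0.1, -0.4]
width: 0.11
finger_force: 58.7
```

```bash
python3 -m creep '{"dp":[[0,0,0.001],[0,0,0.002],[0,0,0.002],[0,0,0.002]],"turn":[[0,0,0],[0,0,0],[0,0,0],[0,0,0]]}'
python3 -m creep '{"dp":[[0,0,0.001],[0,0,0.002],[0,0,0.002],[0,0,0.002]],"turn":[[0,0,0],[0,0,0],[0,0,0],[0,0,0]]}'
```

```text
t: 30.83
tcp_pos: [0.6075, -0.1437, 0.1124]
tool_rot: [0.0, 0.998, -0.059, 0.001]
ft_force: [-0.5, 0.3, 5.9]
width: 0.112
finger_force: 59.2
t: 31.17
tcp_pos: [0.6079, -0.1439, 0.1123]
tool_rot: [0.0, 0.998, -0.059, 0.002]
ft_force: [-0.8, 0.8, 9.2]
width: 0.113
finger_force: 59.7
```

```bash
python3 -m creep '{"dp":[[0,0,0],[0,0,0],[0,0,0],[0,0,0]],"turn":[[0,0,0],[0,0,0],[0,0,0],[0,0,0]]}' 0.0
python3 -m creep '{"dp":[[0,0,-0.02],[0,0,-0.06],[0,0,-0.1],[0,0,-0.15],[0,0,-0.18],[0,0,-0.2],[0,0,-0.2]],"turn":[[0,0,0],[0,0,0],[0,0,0],[0,0,0],[0,0,0],[0,0,0],[0,0,0]]}'
python3 -c "
from h import *
plan((520,60,230,-1),(423.5,345.5,200,-1),(423.5,345.5,99,-1))"
```

```text
t: 31.5
tcp_pos: [0.6067, -0.1436, 0.1088]
tool_rot: [-0.0, 0.998, -0.059, -0.001]
ft_force: [0.2, -0.4, 1.1]
width: 0.501
finger_force: 0.0
t: 32.08
tcp_pos: [0.608, -0.144, 0.2644]
tool_rot: [0.001, 0.998, -0.059, 0.003]
ft_force: [-0.1, -1.0, 0.9]
width: 0.5
finger_force: 0.0
dp [-0.1489, -0.2563, 0.0446] turn [0.001, -0.003, -0.05] rows 5.4
dp [-0.1353, -0.3784, 0.04] turn [0.0, 0.0, 0.0] rows 7.3
dp [0.0, 0.0, 0.1347] turn [0.0, 0.0, 0.0] rows 2.4
```

```bash
python3 -m creep '{"dp":[[-0.025,-0.043,0],[-0.05,-0.086,0],[-0.075,-0.13,0.01],[-0.1,-0.172,0.02],[-0.125,-0.215,0.03],[-0.149,-0.256,0.04],[-0.149,-0.256,0.04]],"turn":[[0,0,-0.02],[0,0,-0.05],[0,0,-0.05],[0,0,-0.05],[0,0,-0.05],[0,0,-0.05],[0,0,-0.05]]}'
python3 -m creep '{"dp":[[-0.017,-0.047,0],[-0.034,-0.094,0],[-0.051,-0.141,0],[-0.068,-0.188,0.01],[-0.085,-0.235,0.02],[-0.102,-0.282,0.03],[-0.118,-0.33,0.04],[-0.1353,-0.378,0.04]],"turn":[[0,0,0],[0,0,0],[0,0,0],[0,0,0],[0,0,0],[0,0,0],[0,0,0],[0,0,0]]}'
python3 -m creep '{"dp":[[0,0,0],[0,0,0],[0,0,0],[0,0,0]],"turn":[[0,0,0],[0,0,0],[0,0,0],[0,0,0]]}'
python3 -c "
from h import *
plan((423.5,345.5,99,-1))"
```

```text
t: 32.67
tcp_pos: [0.5157, 0.0651, 0.2263]
tool_rot: [-0.001, 1.0, -0.006, -0.003]
ft_force: [-0.4, -0.9, 0.8]
width: 0.502
finger_force: 0.0
t: 33.33
tcp_pos: [0.421, 0.3462, 0.1959]
tool_rot: [0.002, 1.0, -0.009, -0.002]
ft_force: [0.4, 0.0, -0.8]
width: 0.498
finger_force: 0.0
t: 33.67
tcp_pos: [0.423, 0.3443, 0.1992]
tool_rot: [0.0, 1.0, -0.01, -0.0]
ft_force: [0.6, 0.5, 0.1]
width: 0.497
finger_force: 0.0
dp [0.0007, -0.0018, 0.1335] turn [0.0, 0.0, -0.001] rows 2.4
```

```bash
python3 -m creep '{"dp":[[0.0005,-0.001,0.03],[0.0005,-0.001,0.06],[0.0005,-0.001,0.09],[0.0005,-0.001,0.115],[0.0005,-0.001,0.133],[0.0005,-0.001,0.133],[0.0005,-0.001,0.133]],"turn":[[0,0,0],[0,0,0],[0,0,0],[0,0,0],[0,0,0],[0,0,0],[0,0,0]]}'
python3 -m creep '{"dp":[[0,0,0],[0,0,0],[0,0,0],[0,0,0],[0,0,0],[0,0,0]],"turn":[[0,0,0],[0,0,0],[0,0,0],[0,0,0],[0,0,0],[0,0,0]]}' -1 60
python3 -m creep '{"dp":[[0,0,-0.02],[0,0,-0.05],[0,0,-0.08],[0,0,-0.12],[0,0,-0.16],[0,0,-0.2],[0,0,-0.23],[0,0,-0.23]],"turn":[[0,0,0],[0,0,0],[0,0,0],[0,0,0],[0,0,0],[0,0,0],[0,0,0],[0,0,0]]}'
python3 -c "
from h import *
plan((540,60,275,-6.8),(565.3,-138.4,230,-6.8))"
```

```text
t: 34.25
tcp_pos: [0.4231, 0.3453, 0.0998]
tool_rot: [0.0, 1.0, -0.01, -0.0]
ft_force: [-0.4, 0.6, 0.9]
width: 0.499
finger_force: 0.0
t: 34.75
tcp_pos: [0.4236, 0.3465, 0.1019]
tool_rot: [-0.001, 1.0, -0.009, 0.001]
ft_force: [0.2, -1.9, 6.6]
width: 0.11
finger_force: 58.6
t: 35.42
tcp_pos: [0.4237, 0.3471, 0.2792]
tool_rot: [-0.003, 1.0, -0.009, 0.004]
ft_force: [-0.3, 0.3, -0.3]
width: 0.113
finger_force: 58.6
dp [0.1618, 0.38, 0.0046] turn [-0.003, -0.004, 0.05] rows 7.4
dp [0.0648, 0.2587, 0.06] turn [0.0, 0.0, 0.0] rows 4.9
```

```bash
python3 -m creep '{"dp":[[0.02,0.047,0],[0.04,0.094,0],[0.06,0.141,0],[0.08,0.188,0],[0.1,0.235,0],[0.12,0.282,0],[0.14,0.33,0],[0.162,0.38,0]],"turn":[[0,0,0.02],[0,0,0.05],[0,0,0.05],[0,0,0.05],[0,0,0.05],[0,0,0.05],[0,0,0.05],[0,0,0.05]]}'
python3 -m creep '{"dp":[[0.013,0.05,0],[0.025,0.1,0],[0.038,0.15,0],[0.05,0.2,0],[0.06,0.24,0.01],[0.065,0.259,0.03],[0.065,0.259,0.06],[0.065,0.259,0.06]],"turn":[[0,0,0],[0,0,0],[0,0,0],[0,0,0],[0,0,0],[0,0,0],[0,0,0],[0,0,0]]}'
python3 -m creep '{"dp":[[0,0,0.02],[0,0,0.04],[0,0,0.04],[0,0,0.04]],"turn":[[0,0,0],[0,0,0],[0,0,0],[0,0,0]]}'
python3 -c "
from h import *
plan((565.5,-138.6,174,-6.8))"
```

```text
t: 36.08
tcp_pos: [0.5392, 0.0576, 0.2718]
tool_rot: [-0.0, 0.998, -0.059, -0.0]
ft_force: [0.6, 0.5, -0.7]
width: 0.115
finger_force: 58.7
t: 36.75
tcp_pos: [0.563, -0.1403, 0.2212]
tool_rot: [-0.001, 0.998, -0.06, -0.004]
ft_force: [-1.0, -0.2, -2.1]
width: 0.111
finger_force: 58.7
t: 37.08
tcp_pos: [0.5642, -0.1388, 0.1971]
tool_rot: [-0.0, 0.998, -0.059, -0.001]
ft_force: [-0.3, 0.2, -0.0]
width: 0.112
finger_force: 58.7
dp [0.0017, -0.0004, 0.0308] turn [-0.0, 0.001, 0.001] rows 0.6
```

```bash
python3 -m creep '{"dp":[[0.002,0,0.01],[0.002,0,0.025],[0.002,0,0.031],[0.002,0,0.031],[0.002,0,0.031]],"turn":[[0,0,0],[0,0,0],[0,0,0],[0,0,0],[0,0,0]]}'
python3 -m creep '{"dp":[[0,0,0.008],[0,0,0.016],[0,0,0.02],[0,0,0.02]],"turn":[[0,0,0],[0,0,0],[0,0,0],[0,0,0]]}'
python3 -m creep '{"dp":[[0,0,0.005],[0,0,0.01],[0,0,0.01],[0,0,0.01]],"turn":[[0,0,0],[0,0,0],[0,0,0],[0,0,0]]}'
```

```text
t: 37.5
tcp_pos: [0.5658, -0.1396, 0.1737]
tool_rot: [-0.0, 0.998, -0.059, -0.001]
ft_force: [0.0, 0.3, -1.1]
width: 0.111
finger_force: 58.7
t: 37.83
tcp_pos: [0.5657, -0.1395, 0.1579]
tool_rot: [-0.0, 0.998, -0.059, -0.001]
ft_force: [0.4, 0.6, -0.8]
width: 0.11
finger_force: 58.6
t: 38.17
tcp_pos: [0.566, -0.1396, 0.1513]
tool_rot: [-0.0, 0.998, -0.059, -0.0]
ft_force: [-0.3, 1.8, -1.3]
width: 0.113
finger_force: 58.5
```

```bash
python3 -m creep '{"dp":[[0,-0.001,0.008],[0,-0.0015,0.016],[0,-0.0015,0.024],[0,-0.0015,0.032],[0,-0.0015,0.04],[0,-0.0015,0.044],[0,-0.0015,0.044]],"turn":[[0,0,0],[0,0,0],[0,0,0],[0,0,0],[0,0,0],[0,0,0],[0,0,0]]}'
python3 -m creep '{"dp":[[0,0,0.002],[0,0,0.004],[0,0,0.004],[0,0,0.004]],"turn":[[0,0,0],[0,0,0],[0,0,0],[0,0,0]]}'
python3 -m creep '{"dp":[[0,0,0.002],[0,0,0.004],[0,0,0.004],[0,0,0.004]],"turn":[[0,0,0],[0,0,0],[0,0,0],[0,0,0]]}'
```

```text
t: 38.75
tcp_pos: [0.5657, -0.1385, 0.1173]
tool_rot: [-0.0, 0.998, -0.059, -0.001]
ft_force: [-0.4, 0.2, -0.2]
width: 0.115
finger_force: 58.7
t: 39.08
tcp_pos: [0.5663, -0.1387, 0.116]
tool_rot: [0.0, 0.998, -0.059, 0.0]
ft_force: [0.1, 0.7, -0.1]
width: 0.108
finger_force: 58.7
t: 39.42
tcp_pos: [0.5661, -0.1386, 0.1126]
tool_rot: [-0.0, 0.998, -0.059, -0.0]
ft_force: [-0.5, 0.4, -0.7]
width: 0.113
finger_force: 58.7
```

```bash
python3 -m creep '{"dp":[[0,0,0.001],[0,0,0.002],[0,0,0.002],[0,0,0.002]],"turn":[[0,0,0],[0,0,0],[0,0,0],[0,0,0]]}'
python3 -m creep '{"dp":[[0,0,0.001],[0,0,0.002],[0,0,0.002],[0,0,0.002]],"turn":[[0,0,0],[0,0,0],[0,0,0],[0,0,0]]}'
```

```text
t: 39.75
tcp_pos: [0.5662, -0.1387, 0.1112]
tool_rot: [-0.0, 0.998, -0.059, -0.0]
ft_force: [0.3, 0.7, -0.3]
width: 0.11
finger_force: 58.7
t: 40.08
tcp_pos: [0.5667, -0.1387, 0.111]
tool_rot: [0.0, 0.998, -0.059, 0.001]
ft_force: [-1.4, 0.6, 5.0]
width: 0.112
finger_force: 59.0
```

Third bottomed. Fourth rod.

```bash
python3 -m creep '{"dp":[[0,0,0.001],[0,0,0.001],[0,0,0],[0,0,0],[0,0,0]],"turn":[[0,0,0],[0,0,0],[0,0,0],[0,0,0],[0,0,0]]}'
python3 -m creep '{"dp":[[0,0,0],[0,0,0],[0,0,0],[0,0,0]],"turn":[[0,0,0],[0,0,0],[0,0,0],[0,0,0]]}' 0.0
python3 -m creep '{"dp":[[0,0,-0.02],[0,0,-0.06],[0,0,-0.1],[0,0,-0.15],[0,0,-0.18],[0,0,-0.2],[0,0,-0.2]],"turn":[[0,0,0],[0,0,0],[0,0,0],[0,0,0],[0,0,0],[0,0,0],[0,0,0]]}'
python3 -c "
from h import *
plan((480,60,230,-1),(385.5,346,200,-1))"
```

```text
t: 40.5
tcp_pos: [0.5667, -0.1387, 0.1109]
tool_rot: [0.0, 0.998, -0.059, 0.001]
ft_force: [-1.0, 1.0, 6.2]
width: 0.113
finger_force: 59.3
t: 40.83
tcp_pos: [0.5659, -0.1386, 0.109]
tool_rot: [-0.0, 0.998, -0.059, -0.001]
ft_force: [0.6, 0.2, 0.0]
width: 0.5
finger_force: 0.0
t: 41.42
tcp_pos: [0.5672, -0.139, 0.2644]
tool_rot: [0.001, 0.998, -0.059, 0.003]
ft_force: [-0.1, 0.8, 0.6]
width: 0.5
finger_force: 0.0
dp [-0.1471, -0.2498, 0.0445] turn [0.001, -0.003, -0.05] rows 5.3
dp [-0.1326, -0.3791, 0.04] turn [0.0, 0.0, 0.0] rows 7.3
```

```bash
python3 -m creep '{"dp":[[-0.025,-0.042,0],[-0.05,-0.084,0],[-0.075,-0.126,0.01],[-0.1,-0.168,0.02],[-0.125,-0.21,0.03],[-0.147,-0.25,0.04],[-0.147,-0.25,0.04]],"turn":[[0,0,-0.02],[0,0,-0.05],[0,0,-0.05],[0,0,-0.05],[0,0,-0.05],[0,0,-0.05],[0,0,-0.05]]}'
python3 -m creep '{"dp":[[-0.017,-0.047,0],[-0.034,-0.094,0],[-0.051,-0.141,0],[-0.068,-0.188,0.01],[-0.085,-0.235,0.02],[-0.1,-0.282,0.03],[-0.116,-0.33,0.04],[-0.1326,-0.379,0.04]],"turn":[[0,0,0],[0,0,0],[0,0,0],[0,0,0],[0,0,0],[0,0,0],[0,0,0],[0,0,0]]}'
python3 -m creep '{"dp":[[0,0,0],[0,0,0],[0,0,0],[0,0,0]],"turn":[[0,0,0],[0,0,0],[0,0,0],[0,0,0]]}'
python3 -c "
from h import *
plan((385.3,346,99,-1))"
```

```text
t: 42.0
tcp_pos: [0.4761, 0.0651, 0.2265]
tool_rot: [-0.001, 1.0, -0.006, -0.002]
ft_force: [-1.1, 0.1, -0.0]
width: 0.497
finger_force: 0.0
t: 42.67
tcp_pos: [0.3835, 0.3472, 0.1962]
tool_rot: [0.002, 1.0, -0.009, -0.002]
ft_force: [1.0, -1.1, -0.1]
width: 0.503
finger_force: 0.0
t: 43.0
tcp_pos: [0.3852, 0.3454, 0.1992]
tool_rot: [0.0, 1.0, -0.01, -0.0]
ft_force: [-0.2, 0.3, 1.0]
width: 0.503
finger_force: 0.0
dp [0.0002, -0.0009, 0.1336] turn [0.0, 0.0, -0.001] rows 2.4
```

```bash
python3 -m creep '{"dp":[[0,-0.001,0.03],[0,-0.001,0.06],[0,-0.001,0.09],[0,-0.001,0.115],[0,-0.001,0.133],[0,-0.001,0.133],[0,-0.001,0.133]],"turn":[[0,0,0],[0,0,0],[0,0,0],[0,0,0],[0,0,0],[0,0,0],[0,0,0]]}'
python3 -m creep '{"dp":[[0,0,0],[0,0,0],[0,0,0],[0,0,0],[0,0,0],[0,0,0]],"turn":[[0,0,0],[0,0,0],[0,0,0],[0,0,0],[0,0,0],[0,0,0]]}' -1 60
python3 -m creep '{"dp":[[0,0,-0.02],[0,0,-0.05],[0,0,-0.08],[0,0,-0.12],[0,0,-0.16],[0,0,-0.2],[0,0,-0.23],[0,0,-0.23]],"turn":[[0,0,0],[0,0,0],[0,0,0],[0,0,0],[0,0,0],[0,0,0],[0,0,0],[0,0,0]]}'
python3 -c "
from h import *
plan((500,60,275,-6.8),(525.8,-133.9,230,-6.8))"
```

```text
t: 43.58
tcp_pos: [0.3849, 0.3464, 0.0999]
tool_rot: [0.0, 1.0, -0.01, -0.0]
ft_force: [0.3, 0.4, 0.4]
width: 0.502
finger_force: 0.0
t: 44.08
tcp_pos: [0.3853, 0.3476, 0.1019]
tool_rot: [-0.001, 1.0, -0.009, 0.001]
ft_force: [0.2, -1.4, 5.4]
width: 0.114
finger_force: 58.6
t: 44.75
tcp_pos: [0.3855, 0.3483, 0.279]
tool_rot: [-0.003, 1.0, -0.009, 0.004]
ft_force: [0.8, 0.7, 0.8]
width: 0.117
finger_force: 58.6
dp [0.1595, 0.3816, 0.0041] turn [-0.003, -0.004, 0.05] rows 7.4
dp [0.0648, 0.2526, 0.06] turn [0.0, 0.0, 0.0] rows 4.8
```

```bash
python3 -m creep '{"dp":[[0.02,0.047,0],[0.04,0.094,0],[0.06,0.141,0],[0.08,0.188,0],[0.1,0.235,0],[0.12,0.282,0],[0.14,0.33,0],[0.16,0.3816,0]],"turn":[[0,0,0.02],[0,0,0.05],[0,0,0.05],[0,0,0.05],[0,0,0.05],[0,0,0.05],[0,0,0.05],[0,0,0.05]]}'
python3 -m creep '{"dp":[[0.013,0.05,0],[0.025,0.1,0],[0.038,0.15,0],[0.05,0.2,0],[0.06,0.24,0.01],[0.066,0.253,0.03],[0.066,0.253,0.06],[0.066,0.253,0.06]],"turn":[[0,0,0],[0,0,0],[0,0,0],[0,0,0],[0,0,0],[0,0,0],[0,0,0],[0,0,0]]}'
python3 -m creep '{"dp":[[0,0,0.02],[0,0,0.04],[0,0,0.04],[0,0,0.04]],"turn":[[0,0,0],[0,0,0],[0,0,0],[0,0,0]]}'
python3 -c "
from h import *
plan((526.2,-133.9,174,-6.8))"
```

```text
t: 45.42
tcp_pos: [0.4996, 0.0576, 0.2718]
tool_rot: [-0.0, 0.998, -0.059, -0.0]
ft_force: [0.0, 0.7, -0.9]
width: 0.111
finger_force: 58.7
t: 46.08
tcp_pos: [0.5246, -0.1358, 0.2215]
tool_rot: [-0.001, 0.998, -0.06, -0.004]
ft_force: [-0.5, 0.2, -1.6]
width: 0.113
finger_force: 58.7
t: 46.42
tcp_pos: [0.5258, -0.1346, 0.1972]
tool_rot: [-0.0, 0.998, -0.059, -0.001]
ft_force: [0.9, 0.4, 0.3]
width: 0.115
finger_force: 58.7
dp [0.0005, -0.001, 0.031] turn [-0.0, 0.001, 0.001] rows 0.6
```

```bash
python3 -m creep '{"dp":[[0.0005,-0.0015,0.01],[0.0005,-0.0015,0.025],[0.0005,-0.0015,0.031],[0.0005,-0.0015,0.031],[0.0005,-0.0015,0.031]],"turn":[[0,0,0],[0,0,0],[0,0,0],[0,0,0],[0,0,0]]}'
python3 -m creep '{"dp":[[0,0,0.008],[0,0,0.016],[0,0,0.02],[0,0,0.02]],"turn":[[0,0,0],[0,0,0],[0,0,0],[0,0,0]]}'
python3 -m creep '{"dp":[[0,0,0.005],[0,0,0.01],[0,0,0.01],[0,0,0.01]],"turn":[[0,0,0],[0,0,0],[0,0,0],[0,0,0]]}'
```

```text
t: 46.83
tcp_pos: [0.5264, -0.1341, 0.1738]
tool_rot: [-0.0, 0.998, -0.059, -0.001]
ft_force: [-0.3, 0.7, -0.3]
width: 0.112
finger_force: 58.7
t: 47.17
tcp_pos: [0.5262, -0.1341, 0.1579]
tool_rot: [-0.0, 0.998, -0.059, -0.001]
ft_force: [-0.9, 0.7, 0.4]
width: 0.112
finger_force: 58.7
t: 47.5
tcp_pos: [0.5265, -0.1342, 0.1514]
tool_rot: [-0.0, 0.998, -0.059, -0.0]
ft_force: [0.3, 0.3, -0.2]
width: 0.108
finger_force: 58.7
```

```bash
python3 -m creep '{"dp":[[0,0,0.008],[0,0,0.016],[0,0,0.024],[0,0,0.032],[0,0,0.04],[0,0,0.044],[0,0,0.044]],"turn":[[0,0,0],[0,0,0],[0,0,0],[0,0,0],[0,0,0],[0,0,0],[0,0,0]]}'
python3 -m creep '{"dp":[[0,0,0.003],[0,0,0.006],[0,0,0.008],[0,0,0.008]],"turn":[[0,0,0],[0,0,0],[0,0,0],[0,0,0]]}'
python3 -m creep '{"dp":[[0,0,0.001],[0,0,0.002],[0,0,0.002],[0,0,0.002]],"turn":[[0,0,0],[0,0,0],[0,0,0],[0,0,0]]}'
python3 -m creep '{"dp":[[0,0,0.001],[0,0,0.002],[0,0,0.002],[0,0,0.002]],"turn":[[0,0,0],[0,0,0],[0,0,0],[0,0,0]]}'
```

```text
t: 48.08
tcp_pos: [0.5261, -0.134, 0.1174]
tool_rot: [-0.0, 0.998, -0.059, -0.001]
ft_force: [-0.7, 0.6, 0.6]
width: 0.116
finger_force: 58.7
t: 48.42
tcp_pos: [0.5266, -0.1342, 0.1125]
tool_rot: [-0.0, 0.998, -0.059, -0.0]
ft_force: [0.3, -0.2, -0.5]
width: 0.113
finger_force: 58.7
t: 48.75
tcp_pos: [0.5267, -0.1342, 0.1113]
tool_rot: [0.0, 0.998, -0.059, 0.0]
ft_force: [0.5, 0.7, -0.8]
width: 0.114
finger_force: 58.7
t: 49.08
tcp_pos: [0.5271, -0.1343, 0.1109]
tool_rot: [0.0, 0.998, -0.059, 0.001]
ft_force: [-0.7, 0.4, 6.3]
width: 0.111
finger_force: 59.2
```

Fourth bottomed. Release, rise and check everything before shutting the door.

```bash
python3 -m creep '{"dp":[[0,0,0],[0,0,0],[0,0,0],[0,0,0]],"turn":[[0,0,0],[0,0,0],[0,0,0],[0,0,0]]}' 0.0 30
python3 -m creep '{"dp":[[0,0,-0.02],[0,0,-0.06],[0,0,-0.1],[0,0,-0.15],[0,0,-0.18],[0,-0.04,-0.18],[0,-0.08,-0.18],[0,-0.12,-0.18]],"turn":[[0,0,0],[0,0,0],[0,0,0],[0,0,0],[0,0,0],[0,0,0],[0,0,0],[0,0,0]]}'
python3 -m creep '{"dp":[[0.03,-0.03,0],[0.06,-0.07,0],[0.065,-0.11,0],[0.065,-0.13,0],[0.065,-0.13,0]],"turn":[[0,0,0],[0,0,0],[0,0,0],[0,0,0],[0,0,0]]}'
python3 - <<'E'
from h import *
snap("top","top6",(150,130,440,270),2.75); snap("side","side6",(270,140,430,230),4.8)
plan((581.9,52,200,-6.8),(581.9,52,158.5,-6.8))
E
```

```text
t: 49.42
tcp_pos: [0.5264, -0.1342, 0.1092]
tool_rot: [-0.0, 0.998, -0.059, -0.0]
ft_force: [-0.6, -0.9, -0.0]
width: 0.5
finger_force: 0.0
t: 50.08
tcp_pos: [0.5374, -0.0443, 0.2452]
tool_rot: [0.0, 0.998, -0.06, 0.0]
ft_force: [1.1, 0.2, -0.2]
width: 0.498
finger_force: 0.0
t: 50.5
tcp_pos: [0.5972, 0.0492, 0.2438]
tool_rot: [-0.0, 0.998, -0.057, -0.001]
ft_force: [-0.6, -0.1, -0.4]
width: 0.502
finger_force: 0.0
dp [-0.0207, -0.0055, 0.0594] turn [0.0, 0.0, 0.001] rows 1.1
dp [0.0, 0.0, 0.0553] turn [0.0, 0.0, 0.0] rows 1.0
```

View pics/top6.png

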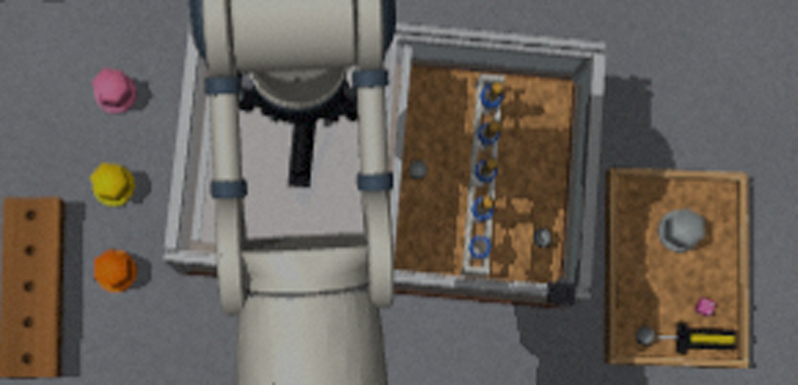

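View pics/side6.png

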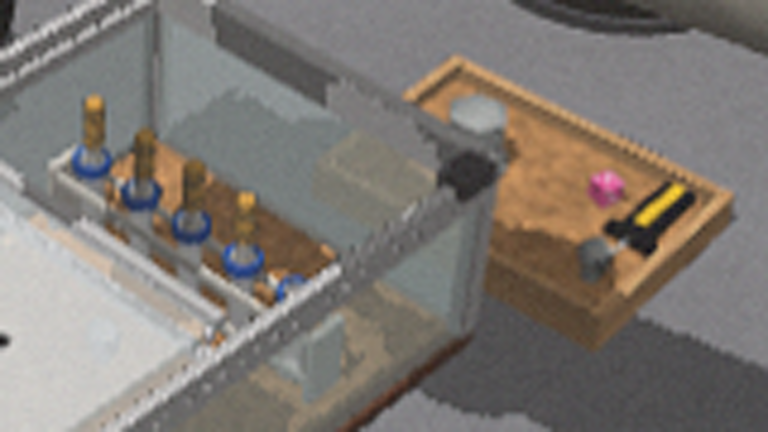

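The stock is empty, four rods stand in their vials at top crop (492,95) to (483,208), and the cover stands on the cork at (685,230). Now the door.

```bash
python3 -m creep '{"dp":[[-0.01,-0.003,0.03],[-0.0207,-0.0055,0.06],[-0.0207,-0.0055,0.06],[-0.0207,-0.0055,0.06]],"turn":[[0,0,0.001],[0,0,0.001],[0,0,0.001],[0,0,0.001]]}'
python3 -m creep '{"dp":[[0,0,0.015],[0,0,0.025],[0,0,0.025],[0,0,0.025]],"turn":[[0,0,0],[0,0,0],[0,0,0],[0,0,0]]}'
python3 -c "
from h import *
plan((581.9,52,158.5,-6.8))"
```

```text
t: 50.93
tcp_pos: [0.5812, 0.0508, 0.1988]
tool_rot: [0.0, 0.998, -0.061, -0.001]
ft_force: [0.5, -0.4, 0.9]
width: 0.5
finger_force: 0.0
t: 51.27
tcp_pos: [0.5824, 0.0518, 0.1809]
tool_rot: [0.0, 0.998, -0.06, -0.0]
ft_force: [-0.0, 0.4, -0.3]
width: 0.498
finger_force: 0.0
dp [-0.0007, -0.0001, 0.0299] turn [0.0, 0.0, -0.001] rows 0.5
```

```bash
python3 -m creep '{"dp":[[0,0,0.015],[0,0,0.027],[0,0,0.029],[0,0,0.029],[0,0,0.029]],"turn":[[0,0,0],[0,0,0],[0,0,0],[0,0,0],[0,0,0]]}'
python3 -m creep '{"dp":[[0,0,0],[0,0,0],[0,0,0],[0,0,0],[0,0,0],[0,0,0]],"turn":[[0,0,0],[0,0,0],[0,0,0],[0,0,0],[0,0,0],[0,0,0]]}' -1 30
python3 -m creep '{"dp":[[0,0.01,0],[0,0.025,0],[0,0.04,0],[0,0.055,0],[0,0.07,0],[0,0.085,0],[0,0.1,0],[0,0.1,0]],"turn":[[0,0,0],[0,0,0],[0,0,0],[0,0,0],[0,0,0],[0,0,0],[0,0,0],[0,0,0]]}'
python3 -m creep '{"dp":[[0,0.015,0],[0,0.03,0],[0,0.045,0],[0,0.06,0],[0,0.075,0],[0,0.09,0],[0,0.105,0],[0,0.105,0]],"turn":[[0,0,0],[0,0,0],[0,0,0],[0,0,0],[0,0,0],[0,0,0],[0,0,0],[0,0,0]]}'
```

```text
t: 51.68
tcp_pos: [0.5821, 0.0522, 0.1589]
tool_rot: [0.0, 0.998, -0.06, -0.0]
ft_force: [1.0, 0.3, -0.1]
width: 0.497
finger_force: 0.0
t: 52.18
tcp_pos: [0.5824, 0.0512, 0.16]
tool_rot: [0.001, 0.998, -0.06, 0.0]
ft_force: [-2.0, -5.2, 3.4]
width: 0.131
finger_force: 33.5
t: 52.85
tcp_pos: [0.5732, -0.0256, 0.1599]
tool_rot: [0.001, 0.998, -0.061, 0.001]
ft_force: [0.8, -2.0, 7.3]
width: 0.128
finger_force: 33.9
t: 53.52
tcp_pos: [0.5639, -0.1038, 0.16]
tool_rot: [0.001, 0.998, -0.061, 0.001]
ft_force: [2.8, -1.4, 5.3]
width: 0.128
finger_force: 33.9
```

```bash
python3 -m creep '{"dp":[[0,0.007,0],[0,0.014,0],[0,0.02,0],[0,0.023,0],[0,0.023,0]],"turn":[[0,0,0],[0,0,0],[0,0,0],[0,0,0],[0,0,0]]}'
python3 -m creep '{"dp":[[0,0.002,0],[0,0.004,0],[0,0.006,0],[0,0.006,0]],"turn":[[0,0,0],[0,0,0],[0,0,0],[0,0,0]]}'
python3 -m creep '{"dp":[[0,0.001,0],[0,0.003,0],[0,0.004,0],[0,0.004,0]],"turn":[[0,0,0],[0,0,0],[0,0,0],[0,0,0]]}'
```

```text
t: 53.93
tcp_pos: [0.5621, -0.1195, 0.1599]
tool_rot: [0.001, 0.998, -0.061, 0.001]
ft_force: [3.5, -1.6, 5.2]
width: 0.129
finger_force: 33.8
t: 54.27
tcp_pos: [0.5616, -0.1235, 0.16]
tool_rot: [0.0, 0.998, -0.06, 0.001]
ft_force: [4.0, 0.1, 4.6]
width: 0.132
finger_force: 33.8
t: 54.6
tcp_pos: [0.5615, -0.1246, 0.16]
tool_rot: [-0.001, 0.998, -0.06, 0.001]
ft_force: [4.1, 5.5, 5.3]
width: 0.13
finger_force: 33.9
```

```bash
python3 -m creep '{"dp":[[0,0.001,0],[0,0.002,0],[0,0.003,0],[0,0.003,0]],"turn":[[0,0,0],[0,0,0],[0,0,0],[0,0,0]]}'
python3 -m creep '{"dp":[[0,0.001,0],[0,0.002,0],[0,0.003,0],[0,0.003,0]],"turn":[[0,0,0],[0,0,0],[0,0,0],[0,0,0]]}'
python3 -m creep '{"dp":[[0,0.001,0],[0,0.002,0],[0,0.003,0],[0,0.003,0]],"turn":[[0,0,0],[0,0,0],[0,0,0],[0,0,0]]}'
```

```text
t: 54.93
tcp_pos: [0.5613, -0.126, 0.16]
tool_rot: [-0.002, 0.998, -0.059, 0.001]
ft_force: [3.7, 8.1, 5.7]
width: 0.133
finger_force: 33.9
t: 55.27
tcp_pos: [0.5609, -0.1293, 0.16]
tool_rot: [-0.001, 0.998, -0.06, 0.001]
ft_force: [2.7, 4.2, 5.2]
width: 0.131
finger_force: 33.8
t: 55.6
tcp_pos: [0.5605, -0.1326, 0.16]
tool_rot: [0.0, 0.998, -0.06, 0.001]
ft_force: [4.3, 1.7, 4.7]
width: 0.134
finger_force: 33.8
```

At about 0 by dead reckoning. One more push to feel the stop.

```bash
python3 -m creep '{"dp":[[0,0.001,0],[0,0.002,0],[0,0.002,0],[0,0.002,0]],"turn":[[0,0,0],[0,0,0],[0,0,0],[0,0,0]]}'
python3 -m creep '{"dp":[[0,0.001,0],[0,0.002,0],[0,0.002,0],[0,0.002,0]],"turn":[[0,0,0],[0,0,0],[0,0,0],[0,0,0]]}'
```

```text
t: 55.93
tcp_pos: [0.5605, -0.1327, 0.1599]
tool_rot: [-0.001, 0.998, -0.06, 0.001]
ft_force: [3.4, 5.9, 5.1]
width: 0.135
finger_force: 33.9
t: 56.27
tcp_pos: [0.5605, -0.1328, 0.16]
tool_rot: [-0.002, 0.998, -0.059, 0.001]
ft_force: [4.1, 11.0, 5.6]
width: 0.128
finger_force: 33.9
```

Firm against the shut stop (−0.1328 versus −0.1324 predicted). Release, rise, retreat and look.

```bash
python3 -m creep '{"dp":[[0,0,0],[0,0,0],[0,0,0],[0,0,0],[0,0,0]],"turn":[[0,0,0],[0,0,0],[0,0,0],[0,0,0],[0,0,0]]}' 0.0
python3 -m creep '{"dp":[[0,0,-0.02],[0,0,-0.06],[0,0,-0.1],[0,0,-0.14],[-0.04,-0.04,-0.16],[-0.08,-0.08,-0.16],[-0.12,-0.12,-0.16],[-0.12,-0.12,-0.16]],"turn":[[0,0,0],[0,0,0],[0,0,0],[0,0,0],[0,0,0],[0,0,0],[0,0,0],[0,0,0]]}'
python3 -m creep '{"dp":[[0,-0.05,0],[0,-0.1,0],[0,-0.15,0],[0,-0.2,0],[0,-0.25,0],[0,-0.3,0],[0,-0.3,0]],"turn":[[0,0,0],[0,0,0],[0,0,0],[0,0,0],[0,0,0],[0,0,0],[0,0,0]]}'
python3 - <<'E'
from h import *
snap("top","top7",(150,130,440,270),2.75); print(proj("top",[[.560,-.1325,.162],[.503,-.351,.062]]))
E
```

```text
t: 56.68
tcp_pos: [0.5592, -0.1353, 0.1587]
tool_rot: [0.0, 0.998, -0.06, -0.001]
ft_force: [0.2, -0.6, 0.3]
width: 0.503
finger_force: 0.0
t: 57.35
tcp_pos: [0.4784, -0.0312, 0.2806]
tool_rot: [-0.001, 0.998, -0.059, 0.0]
ft_force: [0.1, 0.5, 0.4]
width: 0.505
finger_force: 0.0
t: 57.93
tcp_pos: [0.5078, 0.1941, 0.2779]
tool_rot: [-0.001, 0.998, -0.057, -0.001]
ft_force: [0.4, -0.3, 0.4]
width: 0.497
finger_force: 0.0
[[327.62941683 188.41122611]
 [399.87101499 212.23285148]]
```

View pics/top7.png

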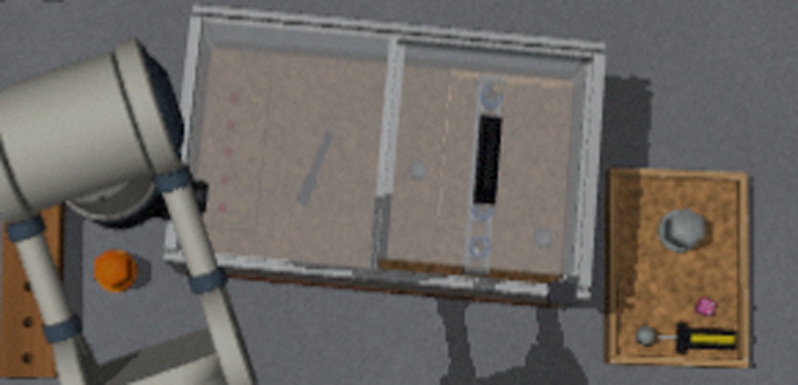

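The door is fully shut: the pull at crop (487,160) is image (327,188), as predicted. The cover stands at (685,230) and the other goods are unmoved.

```bash
python3 -c "
from rig import arm
print(arm.job_done())"
```

```text
the job is handed in; nothing more can be done
None
```

I handed the job in at about 58 s: the cover stands upright on the free cork, all four valve extensions present are at the bottom of their own vials, and the door is shut against its stop past the catch.

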